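Photograph relief casts on the turntable and pack them away

TASK

Lay every relief cast flat in a grey turntable compartment of its own, then take the red handle anticlockwise past the index post, through a full turn for the photographs, and stop with it at the index post again with the casts still in their compartments (put back any that has come out). Then lay each cast flat in a cork compartment of the storage tray, one to a compartment, either way round, and lay the dusting brush flat in the blue one; leave the turntable at the index and the other things on the table alone.

Things in the scene. Friction and masses are not known exactly. Their poses are not given: they have to be found in the camera images.
- cast0: hard plaster relief cast (strong ochre, fern relief), a bar 140 x 34 mm, 22 mm thick, 0.18 kg (relief lines 2 mm more). Starts flat on the table. Origin: centre of the underside; x along its length, z up out of the relief. Two or three of the three casts are there; an absent one reads None.
- cast1: hard plaster relief cast (pale ochre, row of round reliefs), a bar 140 x 34 mm, 22 mm thick, 0.18 kg (relief lines 2 mm more). Starts flat on the table. Origin: centre of the underside; x along its length, z up out of the relief. Two or three of the three casts are there; an absent one reads None.
- cast2: hard plaster relief cast (brown ochre, ribbed relief), a bar 140 x 34 mm, 22 mm thick, 0.18 kg (relief lines 2 mm more). Starts flat on the table. Origin: centre of the underside; x along its length, z up out of the relief. Two or three of the three casts are there; an absent one reads None.
- brush: flat dusting brush, 140 mm long: wooden handle 88 x 26 mm and 20 mm thick towards -x, brass ferrule 36 mm wide and 18 mm long (from 18 to 36 mm ahead of the origin), dark bristle block 36 mm wide at the +x end; 0.09 kg. It starts lying flat on the table. Origin: middle of its length, on the underside; x along its length towards the bristles, z up.
- turntable (a joint): angle of the round wooden photo turntable, rad, growing anticlockwise seen from above. At 0, and again at 6.283, the red handle stands at the index post. It starts 0.1 to 0.5 rad before the index (negative value); end stops at -0.65 and 6.75. Light friction (about 1.5 N at the handle); it stays where it is left.
- turntable_base: steel base, fixed to the table, of the turntable (disc 280 mm across, upper face 52 mm above the table). Origin: on the turntable's axis at table height; its x axis points to the index post: white with a red line, 58 mm tall, 164 mm from the axis, just outside the rim, does not turn.
- handle_top (a point): centre of the top of the red upright handle of the turntable: a round peg 18 mm in diameter standing 65 mm above the disc face, 118 mm from the turntable's axis; the point turns with the disc.
- nest0 (a point): centre of the grey floor of turntable compartment 0: inside 154 mm (along the point's x) x 48 mm (along its y), floor level with the disc face, walls 8 mm high (18 mm wide between compartments). The three lie side by side, 66 mm apart, nest1 in the middle; their length points to the handle. The point turns with the disc. Fits one cast.
- nest1 (a point): centre of the grey floor of turntable compartment 1: inside 154 mm (along the point's x) x 48 mm (along its y), floor level with the disc face, walls 8 mm high (18 mm wide between compartments). The three lie side by side, 66 mm apart, nest1 in the middle; their length points to the handle. The point turns with the disc. Fits one cast.
- nest2 (a point): centre of the grey floor of turntable compartment 2: inside 154 mm (along the point's x) x 48 mm (along its y), floor level with the disc face, walls 8 mm high (18 mm wide between compartments). The three lie side by side, 66 mm apart, nest1 in the middle; their length points to the handle. The point turns with the disc. Fits one cast.
- slot0 (a point): centre of the cork floor of storage tray compartment 0: inside 154 mm (along the point's x) x 48 mm (along its y), floor 6 mm above the table, walls 8 mm high above the floor (18 mm wide between compartments). The plywood tray is fixed to the table and has four compartments side by side, 66 mm apart. Fits one cast.
- slot1 (a point): centre of the cork floor of storage tray compartment 1: inside 154 mm (along the point's x) x 48 mm (along its y), floor 6 mm above the table, walls 8 mm high above the floor (18 mm wide between compartments). The plywood tray is fixed to the table and has four compartments side by side, 66 mm apart. Fits one cast.
- slot2 (a point): centre of the cork floor of storage tray compartment 2: inside 154 mm (along the point's x) x 48 mm (along its y), floor 6 mm above the table, walls 8 mm high above the floor (18 mm wide between compartments). The plywood tray is fixed to the table and has four compartments side by side, 66 mm apart. Fits one cast.
- brush_slot (a point): centre of the blue floor of the tray's outermost compartment, kept for the brush; same size and walls as the cork ones, 66 mm beyond slot2. x along its length.
- pigment_jar: bystander, to be left alone: amber glass jar with black lid, 54 mm across, 70 mm tall. Origin: underside centre.
- medallion: bystander, to be left alone: round ochre medallion, 60 mm across, 18 mm tall. Origin: underside centre.
- slate_offcut: bystander, to be left alone: dark slate offcut, 60 x 90 x 14 mm. Origin: underside centre.
- screwdriver: bystander, to be left alone: screwdriver 200 mm long, lying on the table. Origin: underside.
- solvent_bottle: bystander, to be left alone: white plastic bottle with blue cap, 60 mm across, 170 mm tall. Origin: underside centre.
Mind the look-alikes: they are no part of the job. What is shaped like the cast1 but turquoise is not meant.

How it is judged (in metres and radians):
On the way, in this order (a step that is already met when the one before it is completed fails the run):
1. every cast present lies flat in a turntable compartment and is released, before the turn (handle not yet 1 rad past the index) (((x of cast0 in the frame of nest0 between -0.013 and 0.013 m and y of cast0 in the frame of nest0 between -0.013 and 0.013 m and z of cast0 in the frame of nest0 below 0.004 m and angle between cast0's own z axis and vertical below 0.08 rad and angle between the x axis of cast0 and the x axis of nest0, either way round below 0.17 rad) or (x of cast0 in the frame of nest1 between -0.013 and 0.013 m and y of cast0 in the frame of nest1 between -0.013 and 0.013 m and z of cast0 in the frame of nest1 below 0.004 m and angle between cast0's own z axis and vertical below 0.08 rad and angle between the x axis of cast0 and the x axis of nest1, either way round below 0.17 rad) or (x of cast0 in the frame of nest2 between -0.013 and 0.013 m and y of cast0 in the frame of nest2 between -0.013 and 0.013 m and z of cast0 in the frame of nest2 below 0.004 m and angle between cast0's own z axis and vertical below 0.08 rad and angle between the x axis of cast0 and the x axis of nest2, either way round below 0.17 rad)) and ((x of cast1 in the frame of nest0 between -0.013 and 0.013 m and y of cast1 in the frame of nest0 between -0.013 and 0.013 m and z of cast1 in the frame of nest0 below 0.004 m and angle between cast1's own z axis and vertical below 0.08 rad and angle between the x axis of cast1 and the x axis of nest0, either way round below 0.17 rad) or (x of cast1 in the frame of nest1 between -0.013 and 0.013 m and y of cast1 in the frame of nest1 between -0.013 and 0.013 m and z of cast1 in the frame of nest1 below 0.004 m and angle between cast1's own z axis and vertical below 0.08 rad and angle between the x axis of cast1 and the x axis of nest1, either way round below 0.17 rad) or (x of cast1 in the frame of nest2 between -0.013 and 0.013 m and y of cast1 in the frame of nest2 between -0.013 and 0.013 m and z of cast1 in the frame of nest2 below 0.004 m and angle between cast1's own z axis and vertical below 0.08 rad and angle between the x axis of cast1 and the x axis of nest2, either way round below 0.17 rad)) and ((x of cast2 in the frame of nest0 between -0.013 and 0.013 m and y of cast2 in the frame of nest0 between -0.013 and 0.013 m and z of cast2 in the frame of nest0 below 0.004 m and angle between cast2's own z axis and vertical below 0.08 rad and angle between the x axis of cast2 and the x axis of nest0, either way round below 0.17 rad) or (x of cast2 in the frame of nest1 between -0.013 and 0.013 m and y of cast2 in the frame of nest1 between -0.013 and 0.013 m and z of cast2 in the frame of nest1 below 0.004 m and angle between cast2's own z axis and vertical below 0.08 rad and angle between the x axis of cast2 and the x axis of nest1, either way round below 0.17 rad) or (x of cast2 in the frame of nest2 between -0.013 and 0.013 m and y of cast2 in the frame of nest2 between -0.013 and 0.013 m and z of cast2 in the frame of nest2 below 0.004 m and angle between cast2's own z axis and vertical below 0.08 rad and angle between the x axis of cast2 and the x axis of nest2, either way round below 0.17 rad)) and linear speed of each of cast0, cast1, cast2 below 0.02 m/s and contact force between the fingers and cast0 below 0.05 N and contact force between the fingers and cast1 below 0.05 N and contact force between the fingers and cast2 below 0.05 N and value of joint turntable below 1 rad), for 0.2 s.
2. the turntable handle has been taken round past a third of the turn (value of joint turntable above 2.1 rad), for 0.05 s.
3. the turntable handle has been taken round past two thirds of the turn (value of joint turntable above 4.2 rad), for 0.05 s.
4. the full turn is done: the turntable rests with its handle at the index post (within 0.17 rad) and every cast lies flat in a turntable compartment (value of joint turntable between 6.113 and 6.453 rad and velocity of joint turntable between -0.05 and 0.05 rad/s and ((x of cast0 in the frame of nest0 between -0.013 and 0.013 m and y of cast0 in the frame of nest0 between -0.013 and 0.013 m and z of cast0 in the frame of nest0 below 0.004 m and angle between cast0's own z axis and vertical below 0.08 rad and angle between the x axis of cast0 and the x axis of nest0, either way round below 0.17 rad) or (x of cast0 in the frame of nest1 between -0.013 and 0.013 m and y of cast0 in the frame of nest1 between -0.013 and 0.013 m and z of cast0 in the frame of nest1 below 0.004 m and angle between cast0's own z axis and vertical below 0.08 rad and angle between the x axis of cast0 and the x axis of nest1, either way round below 0.17 rad) or (x of cast0 in the frame of nest2 between -0.013 and 0.013 m and y of cast0 in the frame of nest2 between -0.013 and 0.013 m and z of cast0 in the frame of nest2 below 0.004 m and angle between cast0's own z axis and vertical below 0.08 rad and angle between the x axis of cast0 and the x axis of nest2, either way round below 0.17 rad)) and ((x of cast1 in the frame of nest0 between -0.013 and 0.013 m and y of cast1 in the frame of nest0 between -0.013 and 0.013 m and z of cast1 in the frame of nest0 below 0.004 m and angle between cast1's own z axis and vertical below 0.08 rad and angle between the x axis of cast1 and the x axis of nest0, either way round below 0.17 rad) or (x of cast1 in the frame of nest1 between -0.013 and 0.013 m and y of cast1 in the frame of nest1 between -0.013 and 0.013 m and z of cast1 in the frame of nest1 below 0.004 m and angle between cast1's own z axis and vertical below 0.08 rad and angle between the x axis of cast1 and the x axis of nest1, either way round below 0.17 rad) or (x of cast1 in the frame of nest2 between -0.013 and 0.013 m and y of cast1 in the frame of nest2 between -0.013 and 0.013 m and z of cast1 in the frame of nest2 below 0.004 m and angle between cast1's own z axis and vertical below 0.08 rad and angle between the x axis of cast1 and the x axis of nest2, either way round below 0.17 rad)) and ((x of cast2 in the frame of nest0 between -0.013 and 0.013 m and y of cast2 in the frame of nest0 between -0.013 and 0.013 m and z of cast2 in the frame of nest0 below 0.004 m and angle between cast2's own z axis and vertical below 0.08 rad and angle between the x axis of cast2 and the x axis of nest0, either way round below 0.17 rad) or (x of cast2 in the frame of nest1 between -0.013 and 0.013 m and y of cast2 in the frame of nest1 between -0.013 and 0.013 m and z of cast2 in the frame of nest1 below 0.004 m and angle between cast2's own z axis and vertical below 0.08 rad and angle between the x axis of cast2 and the x axis of nest1, either way round below 0.17 rad) or (x of cast2 in the frame of nest2 between -0.013 and 0.013 m and y of cast2 in the frame of nest2 between -0.013 and 0.013 m and z of cast2 in the frame of nest2 below 0.004 m and angle between cast2's own z axis and vertical below 0.08 rad and angle between the x axis of cast2 and the x axis of nest2, either way round below 0.17 rad))), for 0.2 s.
At the end, for the whole second after the job is handed in: Each cast lies flat in its own cork compartment and the brush in the blue one (centre within 13 mm along and across, underside within 4 mm of the floor, tilt below 0.08, direction within 0.17 rad, either way round), released, at rest; turntable within 0.17 rad of the index after its turn (((x of cast0 in the frame of slot0 between -0.013 and 0.013 m and y of cast0 in the frame of slot0 between -0.013 and 0.013 m and z of cast0 in the frame of slot0 below 0.004 m and angle between cast0's own z axis and vertical below 0.08 rad and angle between the x axis of cast0 and the x axis of slot0, either way round below 0.17 rad) or (x of cast0 in the frame of slot1 between -0.013 and 0.013 m and y of cast0 in the frame of slot1 between -0.013 and 0.013 m and z of cast0 in the frame of slot1 below 0.004 m and angle between cast0's own z axis and vertical below 0.08 rad and angle between the x axis of cast0 and the x axis of slot1, either way round below 0.17 rad) or (x of cast0 in the frame of slot2 between -0.013 and 0.013 m and y of cast0 in the frame of slot2 between -0.013 and 0.013 m and z of cast0 in the frame of slot2 below 0.004 m and angle between cast0's own z axis and vertical below 0.08 rad and angle between the x axis of cast0 and the x axis of slot2, either way round below 0.17 rad)) and ((x of cast1 in the frame of slot0 between -0.013 and 0.013 m and y of cast1 in the frame of slot0 between -0.013 and 0.013 m and z of cast1 in the frame of slot0 below 0.004 m and angle between cast1's own z axis and vertical below 0.08 rad and angle between the x axis of cast1 and the x axis of slot0, either way round below 0.17 rad) or (x of cast1 in the frame of slot1 between -0.013 and 0.013 m and y of cast1 in the frame of slot1 between -0.013 and 0.013 m and z of cast1 in the frame of slot1 below 0.004 m and angle between cast1's own z axis and vertical below 0.08 rad and angle between the x axis of cast1 and the x axis of slot1, either way round below 0.17 rad) or (x of cast1 in the frame of slot2 between -0.013 and 0.013 m and y of cast1 in the frame of slot2 between -0.013 and 0.013 m and z of cast1 in the frame of slot2 below 0.004 m and angle between cast1's own z axis and vertical below 0.08 rad and angle between the x axis of cast1 and the x axis of slot2, either way round below 0.17 rad)) and ((x of cast2 in the frame of slot0 between -0.013 and 0.013 m and y of cast2 in the frame of slot0 between -0.013 and 0.013 m and z of cast2 in the frame of slot0 below 0.004 m and angle between cast2's own z axis and vertical below 0.08 rad and angle between the x axis of cast2 and the x axis of slot0, either way round below 0.17 rad) or (x of cast2 in the frame of slot1 between -0.013 and 0.013 m and y of cast2 in the frame of slot1 between -0.013 and 0.013 m and z of cast2 in the frame of slot1 below 0.004 m and angle between cast2's own z axis and vertical below 0.08 rad and angle between the x axis of cast2 and the x axis of slot1, either way round below 0.17 rad) or (x of cast2 in the frame of slot2 between -0.013 and 0.013 m and y of cast2 in the frame of slot2 between -0.013 and 0.013 m and z of cast2 in the frame of slot2 below 0.004 m and angle between cast2's own z axis and vertical below 0.08 rad and angle between the x axis of cast2 and the x axis of slot2, either way round below 0.17 rad)) and x of brush in the frame of brush_slot between -0.013 and 0.013 m and y of brush in the frame of brush_slot between -0.013 and 0.013 m and z of brush in the frame of brush_slot below 0.004 m and angle between brush's own z axis and vertical below 0.08 rad and angle between the x axis of brush and the x axis of brush_slot, either way round below 0.17 rad and linear speed of each of cast0, cast1, cast2, brush below 0.02 m/s and contact force between the fingers and cast0 below 0.05 N and contact force between the fingers and cast1 below 0.05 N and contact force between the fingers and cast2 below 0.05 N and contact force between the fingers and brush below 0.05 N and value of joint turntable between 6.113 and 6.453 rad and velocity of joint turntable between -0.05 and 0.05 rad/s); the robot touches nothing.
It fails at once if a bystander is pushed more than 40 mm (distance of any of pigment_jar, medallion, slate_offcut, screwdriver, solvent_bottle from where it was at the start of the episode above 0.04 m).
It fails at once if a bystander is tipped over (angle between any of pigment_jar, medallion, slate_offcut, solvent_bottle's own z axis and vertical above 0.5 rad).
Of cast0, cast1, cast2 only 2 to 3 are there at a start; the rules pass over those that are not, and their reading is None.
At some moment in a run one of cast0, cast1, cast2, brush may be knocked a few centimetres aside while the robot is not near it.
Once in a run the grip may slacken for a moment while it holds something.
It also fails if it takes over 210 s, if anything falls off the work surface, if the arm or the gripper's body presses on something with over 40 N, if the wrist force passes 120 N, or if a joint passes its speed limit or range.

ROBOT

A 6-joint arm with a two-finger parallel gripper is mounted at the origin on the work surface. World frame = base frame: x ahead of the robot, y to its left, z up, the work surface at z = 0. Lengths are in m, angles in degrees, forces in N, time in s.
With the tool pointing down it reaches from about 0.35 to 0.8 m from the base axis. Payload 7.3 kg.
Tool frame: the origin (TCP) lies midway between the tips of the shut fingers; the grasp point (between the pads) lies 19 mm behind it; x points along the fingers, y is the direction in which the jaws open and shut, and the axes are right-handed (so a half turn about x gives the same grasp; the last joint's range is limited). The gripper opens to 85 mm and grips with 20 to 120 N. Pads are 22 mm wide; open, the fingers measure 114 mm over their backs; the gripper's body (76 mm by 85 mm) begins 54 mm behind the grasp point. The pads swing forward as they close: fully open they stand 13 mm farther back than shut.
Start: joints at [54.717, 19.595, 87.324, -0, 73.075, -8.365], TCP at [0.238, 0.468, 0.231] pointing down, gripper open.
Joint ranges: [-145.02, 145.02], [-44.19, 115.74], [2.07, 154.8], [-57.11, 237.11], [16.16, 152.29], [-177.93, 177.93]. Speed limits (degrees/s): [147.25, 147.25, 180, 180, 180, 180].

INTERFACE

Orientations are given as [roll, pitch, yaw] about the fixed x, y, z axes, in that order (R = Rz(yaw) Ry(pitch) Rx(roll)).
In Python, from cell import read_state, capture, job_done gives the robot as it stands.
- The arm moves only by the tool jog_arm, never from a script. Its argument "moves" is text: rows parted by semicolons, each of 5 numbers parted by spaces: the shift along the tool's x, y, z in cm, then the turn about the tool's x in rad, then the finger opening in cm, from 0 to 8.54. A call has exactly 10 rows; each row is the pose to reach, as a shift and turn from the pose commanded when the call began, along the tool's axes at that moment; what a row does not reach only later rows make up. A row lasts 1/10 s, in which the tool goes at most 50 mm and 8.59 degrees, less where a joint would pass 70% of its speed; a pose out of reach is approached as far as the arm can. A call with a gripper value outside its range is refused whole. The fingers move at their own pace and stop on an object; "force" is the grip in N (left out, the last holds). Time passes only in rows, so rows that repeat a pose let the fingers close, or fill a call up. It gives the time, the measured TCP pose, the force and the opening at its end, in the units of the state.
- read_state(): the state, without advancing time (a new reading comes with each control period).
- capture(name): name is "scene" or "top"; returns a dict with "pixels" (384x512x3 uint8, red, green, blue), "vfov" (degrees; the focal length in pixels is half the picture's height over the tangent of half this angle, whatever the lens; pixels are square), "cx", "cy" (the principal point, pixels), "k1" (the pictures are not rectified: a ray, as slopes to the right and down, at radius r is drawn at 1 + k1 r^2 times it, then the intrinsics apply), "view" (4x4, takes a point from world to camera coordinates). Camera axes: x right, y down, z forward; pixel columns grow to the right and rows downward; lengths in m; the calibration is good to about 2 mm. A picture is of the moment at which its call begins. There is no depth.
- job_done(): hands the job in, once; it reports no verdict.
The state is a dict: "clock": time; "joints": joint angles; "qvel": joint speeds; "effort": joint torques, N m; "eef_pos": TCP position; "orientation": TCP orientation; "force": force on the tool from outside, world axes, zero at the start; "ft_torque": the same for the moment, N m; "grip_width": finger opening in m.
Only numpy, scipy, OpenCV 4.12 (cv2) and the standard library are available. Lean on these libraries where they do the work, as an engineer would, in place of code of your own. Each camera call takes 0.05 s, during which the arm holds its last target. There are 200 camera calls.

## Working session

There is one attempt and no reset: what is moved stays moved. The work goes in short steps, Python scripts to look and compute and a tool call to move; the robot and the scene stay as the last step left them, time stands still between calls to the robot, and variables do not carry over. Pictures are saved under pics/ and viewed, about 12 in all and at most 16, crops included, and the job is handed in when it is done.

Besides the shell and the picture viewer there is one more tool, called after "Request:" as a command line: name --argument value ..., lists and objects as JSON in quotes. jog_arm: Moves the arm, as the interface text tells. Its arguments: {"type":"object","properties":{"moves":{"type":"string"},"force":{"type":"number"}},"required":["moves"]}

```bash
mkdir -p pics; ls; cat > h.py <<'E'
import numpy as np, cv2
from cell import read_state, capture, job_done
def und(c,uv):
    f=c["pixels"].shape[0]/2/np.tan(np.radians(c["vfov"]/2))
    K=np.array([[f,0,c["cx"]],[0,f,c["cy"]],[0,0,1]])
    # model: distorted = s*(1+k1 r^2)
    return cv2.undistortPoints(np.float64(uv).reshape(-1,1,2),K,np.array([c["k1"],0,0,0,0.]))[:,0]
def ray(c,uv,z):
    V=np.array(c["view"]);R,t=V[:3,:3],V[:3,3];o=-R.T@t
    d=np.c_[und(c,uv),np.ones(len(np.reshape(uv,(-1,2))))]@R
    z=np.broadcast_to(z,len(d))
    return o+d*((z-o[2])/d[:,2])[:,None]
def proj(c,P):
    V=np.array(c["view"]);f=c["pixels"].shape[0]/2/np.tan(np.radians(c["vfov"]/2))
    K=np.array([[f,0,c["cx"]],[0,f,c["cy"]],[0,0,1]])
    return cv2.projectPoints(np.float64(P).reshape(-1,1,3),cv2.Rodrigues(V[:3,:3])[0],V[:3,3],K,np.array([c["k1"],0,0,0,0.]))[0][:,0]
def save(c,n,s=1.5):
    cv2.imwrite(f"pics/{n}.png",cv2.resize(c["pixels"][...,::-1],None,fx=s,fy=s,interpolation=cv2.INTER_CUBIC))
E
python3 - <<'E'
from h import *
import pickle
s=read_state();print(s)
for n in("top","scene"):
    c=capture(n);save(c,n+"0");pickle.dump(c,open(n+"0.pkl","wb"))
    V=np.array(c["view"]);print(n,c["vfov"],c["cx"],c["cy"],c["k1"],-V[:3,:3].T@V[:3,3],V[2,:3])
E
```

```text
pics
{'clock': 0.0, 'joints': array([ 5.47166295e+01,  1.96372015e+01,  8.73774579e+01,  1.00780585e-03,
        7.30748258e+01, -8.36361555e+00]), 'qvel': array([-0.06388824, -0.04831378,  0.09744572, -0.05896417, -0.05403067,
        0.01755614]), 'effort': array([-1.78188361e-04, -4.33685732e+01, -2.46015429e+01, -1.34472971e-04,
        7.77868117e-03,  1.16664643e-05]), 'eef_pos': array([0.2374173 , 0.46779878, 0.23061765]), 'orientation': array([ -98.98062831,   89.91050964, -125.90067742]), 'force': array([0.18292164, 0.3245729 , 0.1503505 ]), 'ft_torque': array([ 0.0431511 ,  0.0074195 , -0.02002612]), 'grip_width': 0.08520003293282603}
top 52.10835289561983 260.93464642442893 190.11254286065855 -0.11483143246662707 [0.33823169 0.01092142 1.0805829 ] [ 0.14345457  0.00274261 -0.9896531 ]
scene 56.59100859875037 255.31395212317798 196.62149453731024 -0.03001264488383677 [1.02354189 0.25211227 1.00573213] [-0.47785451 -0.25656304 -0.84013717]
```

View pics/top0.png

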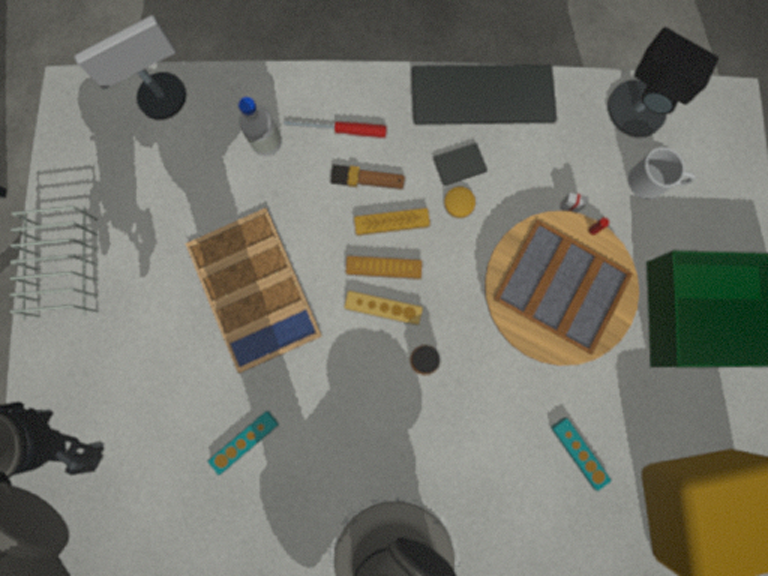

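View pics/scene0.png

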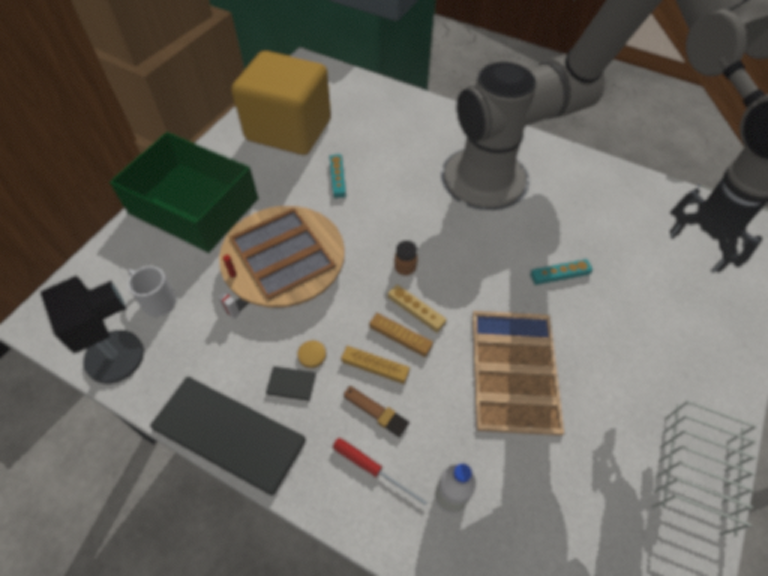

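Pictures (2 viewed, ×1.5 px). Top shows the tray at (253,290) with blue at (273,340), three casts at (391,220), (384,266) and (383,308), the brush at (367,176), and the turntable at (562,287) with its handle at (600,226). All three casts are present. Next I measure them.

```bash
cat >> h.py <<'E'
import pickle
def blobs(c,roi,f,amin):
    """roi x0,y0,x1,y1 full-res px; f(h,s,v)->mask; list of contours"""
    hsv=cv2.cvtColor(c["pixels"],cv2.COLOR_RGB2HSV).astype(int)
    m=f(*np.moveaxis(hsv,2,0)).astype(np.uint8)*255
    k=np.zeros_like(m);x0,y0,x1,y1=roi;k[y0:y1,x0:x1]=1;m*=k
    m=cv2.morphologyEx(m,cv2.MORPH_CLOSE,np.ones((3,3)))
    m=cv2.morphologyEx(m,cv2.MORPH_OPEN,np.ones((3,3)))
    cs=cv2.findContours(m,cv2.RETR_EXTERNAL,cv2.CHAIN_APPROX_NONE)[0]
    return [q[:,0] for q in cs if cv2.contourArea(q)>amin]
def rect(c,q,z):
    P=ray(c,q,z)[:,:2]
    (cx,cy),(w,h),a=cv2.minAreaRect(np.float32(P*1000))
    if w<h:w,h=h,w;a+=90
    return np.round([cx,cy,w,h,(a+90)%180-90],1)   # mm, mm, deg of long axis
ochre=lambda h,s,v:(h>11)&(h<30)&(s>95)&(v>70)
E
python3 - <<'E'
from h import *
t=pickle.load(open("top0.pkl","rb"));s=pickle.load(open("scene0.pkl","rb"))
print("casts+brush top")
for q in blobs(t,(215,105,330,235),ochre,60): print(rect(t,q,.011),q.mean(0).round())
print("scene")
for q in blobs(s,(190,180,310,300),ochre,60): print(rect(s,q,.011),q.mean(0).round())
blue=lambda h,s,v:(h>105)&(h<130)&(s>90)
grey=lambda h,s,v:(s<60)&(v>60)&(v<135)
cork=lambda h,s,v:(h<25)&(s>60)&(v<125)
red=lambda h,s,v:((h<8)|(h>172))&(s>150)
print("blue");[print(rect(c,q,.006)) for c,r in((t,(120,140,220,250)),(s,(310,200,380,300))) for q in blobs(c,r,blue,100)]
print("cork");[print(rect(t,q,.006)) for q in blobs(t,(120,140,220,250),cork,100)]
print("nests");[print(rect(c,q,.052)) for c,r in((t,(330,140,424,240)),(s,(150,140,228,200))) for q in blobs(c,r,grey,100)]
print("red");[print(q.mean(0),ray(c,[q.mean(0)],.1).round(3)) for c,r in((t,(370,130,424,170)),(s,(140,160,170,190))) for q in blobs(c,r,red,8)]
for n,(u,v) in dict(cast=(391,220),cast2=(384,266),cork=(235,238),corksh=(240,305),nest=(565,280),wood=(562,350),brushh=(380,180),ferr=(354,175)).items(): print(n,cv2.cvtColor(t["pixels"],cv2.COLOR_RGB2HSV)[int(v/1.5),int(u/1.5)])
E
```

```text
casts+brush top
[452.9  29.3 138.5  33.1  78.5] [255. 205.]
[ 4.974e+02 -1.671e+02  1.062e+02  1.400e+01 -4.000e-01] [327. 190.]
[527.9  29.8 137.7  34.5  87.4] [256. 178.]
[614.9  16.1 138.6  36.4 -82. ] [261. 147.]
[ 655.1 -110.7   58.2   56.6   26.2] [306. 134.]
[701.   49.8 105.4  36.2  88.7] [249. 119.]
scene
[695.5  46.5 103.2  35.6  82.7] [247. 271.]
[613.   13.3 137.6  35.9 -82.4] [250. 243.]
[ 655.2 -112.5   59.2   52.9   32.2] [207. 236.]
[526.   26.4 137.1  36.2  88.8] [267. 223.]
[450.6  26.3 134.9  34.4  77.3] [278. 205.]
[ 514.  -206.1  138.7   55.2  -28.5] [206. 190.]
blue
[393.4 230.5 146.4  40.4 -64.6]
[390.9 225.7 134.6  30.6 -63.3]
cork
[505.6 291.2 207.2 149.5  27.6]
nests
[ 460.3 -350.6  151.8   46.7  -28.4]
[ 492.5 -292.8  151.6   46.6  -28.6]
[ 524.4 -234.6  152.1   47.2  -28.4]
[ 601.2 -207.7   76.1   55.5  -88.6]
[ 519.7 -238.3  152.3   44.4  -28.4]
[ 487.6 -296.5  152.5   44.2  -29. ]
[ 455.7 -355.   152.2   44.   -29. ]
red
[399.37037037 150.55555556] [[ 0.591 -0.345  0.1  ]]
[152.33333333 176.2962963 ] [[ 0.599 -0.344  0.1  ]]
cast [ 20 178 132]
cast2 [ 20 165 153]
cork [ 18 125  86]
corksh [ 14 107 105]
nest [94 19 94]
wood [ 18 125 176]
brushh [ 14 138 113]
ferr [ 21 169 143]
```

```bash
cat >> h.py <<'E'
from scipy.spatial.transform import Rotation as Ro
def plan(x,y,z,ang):
    """ang: wanted long axis of object (deg); jaws go across it. prints tool-axis shift cm + turn"""
    s=read_state();R=Ro.from_euler("xyz",s["orientation"],degrees=True).as_matrix()
    d=R.T@(np.array([x,y,z])-s["eef_pos"])*100
    ya=np.degrees(np.arctan2(R[1,1],R[0,1]))
    t=(ya-(ang+90)+90)%180-90     # turn about tool x (down) is clockwise from above
    print("t",round(float(s["clock"]),2),"pos",s["eef_pos"].round(4),"jaw",ya.round(1),"j1,j6",s["joints"][[0,5]].round(0),"grip",round(s["grip_width"]*1000,1),"F",s["force"].round(1))
    print("toolX in world",R[:,0].round(3),"shift",d.round(2),"turn rad",np.radians(t).round(3),"deg",t.round(1))
E
python3 -c "
from h import *
plan(.452,.028,.12,78)"
```

```text
t 0.1 pos [0.2374 0.4678 0.2307] jaw 63.1 j1,j6 [55. -8.] grip 85.0 F [ 0.1 -0.4 -0.1]
toolX in world [-0.001 -0.001 -1.   ] shift [ 11.1  -29.49  39.05] turn rad 1.31 deg 75.1
```

Request:
jog_arm --moves "0 -29.5 39 1.31 5.2;0 -29.5 39 1.31 5.2;0 -29.5 39 1.31 5.2;0 -29.5 39 1.31 5.2;0 -29.5 39 1.31 5.2;11 -29.5 39 1.31 5.2;11 -29.5 39 1.31 5.2;11 -29.5 39 1.31 5.2;11 -29.5 39 1.31 5.2;11 -29.5 39 1.31 5.2" --force 60

```text
clock: 1.1
eef_pos: [0.447, 0.0374, 0.1259]
orientation: [174.3, 90.0, 72.2]
force: [1.3, 0.5, -0.6]
grip_width: 0.0519
```

```bash
python3 -c "
from h import *
plan(.452,.028,.006,78)
print(read_state()['qvel'].round(1))"
```

```text
t 1.1 pos [0.447  0.0374 0.1259] jaw -12.2 j1,j6 [-5.  7.] grip 51.9 F [ 1.3  0.5 -0.6]
toolX in world [ 0.  0. -1.] shift [11.99  0.69  0.82] turn rad -0.003 deg -0.2
[-52.4  31.4  -6.2   0.2 -26.  -57. ]
```

Request:
jog_arm --moves "0 0 0 0 5.2;4 0 0 0 5.2;8 0 0 0 5.2;8 0 0 0 5.2;8 0 0 0 5.2;8 0 0 0 5.2;8 0 0 0 5.2;8 0 0 0 5.2;8 0 0 0 5.2;8 0 0 0 5.2"

```text
clock: 2.1
eef_pos: [0.4469, 0.0393, 0.0472]
orientation: [101.1, 89.9, -0.8]
force: [-0.6, 0.5, 0.1]
grip_width: 0.0522
```

```bash
python3 -c "
from h import *
plan(.452,.028,.006,78)
c=capture('scene');cv2.imwrite('pics/a.png',cv2.resize(c['pixels'][150:300,190:350,::-1],None,fx=4,fy=4))"
```

```text
t 2.1 pos [0.4469 0.0393 0.0472] jaw -12.0 j1,j6 [-5.  7.] grip 52.2 F [-0.6  0.5  0.1]
toolX in world [ 0.001 -0.    -1.   ] shift [4.12 0.73 1.  ] turn rad 0.0 deg 0.0
```

View pics/a.png

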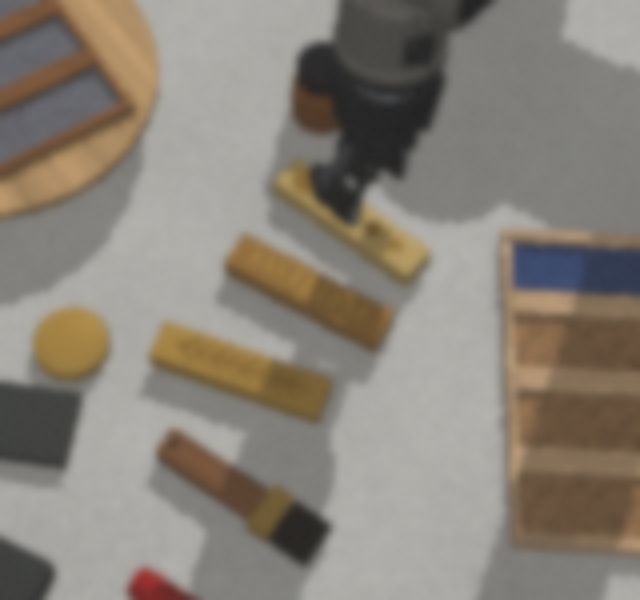

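Picture 3: the gripper sits over cast1 and is about 1 cm off towards its left end. I correct that, go down and grip.

Request:
jog_arm --moves "0 0.7 1 0 5.2;0 0.7 1 0 5.2;2 0.7 1 0 5.2;4.1 0.7 1 0 5.2;4.1 0.7 1 0 5.2;4.1 0.7 1 0 2.8;4.1 0.7 1 0 2.8;4.1 0.7 1 0 2.8;4.1 0.7 1 0 2.8;4.1 0.7 1 0 2.8"

```text
clock: 3.15
eef_pos: [0.4519, 0.028, 0.0065]
orientation: [97.9, 89.9, -4.1]
force: [-0.0, -0.9, 6.8]
grip_width: 0.0327
```

```bash
python3 -c "
from h import *
plan(.460,-.352,.16,-28.6)"
```

```text
t 3.15 pos [0.4519 0.028  0.0065] jaw -12.0 j1,j6 [-6.  6.] grip 32.7 F [-0.  -0.9  6.8]
toolX in world [ 0.001 -0.    -1.   ] shift [-15.35   8.7   37.  ] turn rad -1.281 deg -73.4
```

Request:
jog_arm --moves "-4 0 0 0 2.8;-9 0 0 0 2.8;-12 2 8 -0.15 2.8;-13 3.2 13 -0.3 2.8;-13 4.4 18 -0.45 2.8;-13 5.6 23 -0.6 2.8;-13 6.8 28 -0.75 2.8;-13 8 33 -0.9 2.8;-13 8.7 37 -1.05 2.8;-13 8.7 37 -1.2 2.8"

```text
clock: 4.15
eef_pos: [0.4592, -0.3357, 0.1353]
orientation: [151.1, 90.0, 112.6]
force: [0.6, 0.2, -2.2]
grip_width: 0.0329
```

Request:
jog_arm --moves "0 0 0 -0.08 2.8;0 0 0 -0.08 2.8;0 0 0 -0.08 2.8;0 0 0 -0.08 2.8;0 0 0 -0.08 2.8;0 0 0 -0.08 2.8;0 0 0 -0.08 2.8;0 0 0 -0.08 2.8;0 0 0 -0.08 2.8;0 0 0 -0.08 2.8"

```text
clock: 5.15
eef_pos: [0.4598, -0.3342, 0.1355]
orientation: [59.1, 90.0, 24.8]
force: [1.1, 0.2, -1.0]
grip_width: 0.0322
```

```bash
python3 -c "
from h import *
plan(.458,-.353,.059,-28.6)
c=capture('top');cv2.imwrite('pics/b.png',cv2.resize(c['pixels'][100:270,220:440,::-1],None,fx=3.5,fy=3.5))"
```

```text
t 5.15 pos [ 0.4598 -0.3342  0.1355] jaw 55.7 j1,j6 [-44. -99.] grip 32.2 F [ 1.1  0.2 -1. ]
toolX in world [ 0.  0. -1.] shift [ 7.65 -1.65  0.91] turn rad -0.099 deg -5.7
```

View pics/b.png

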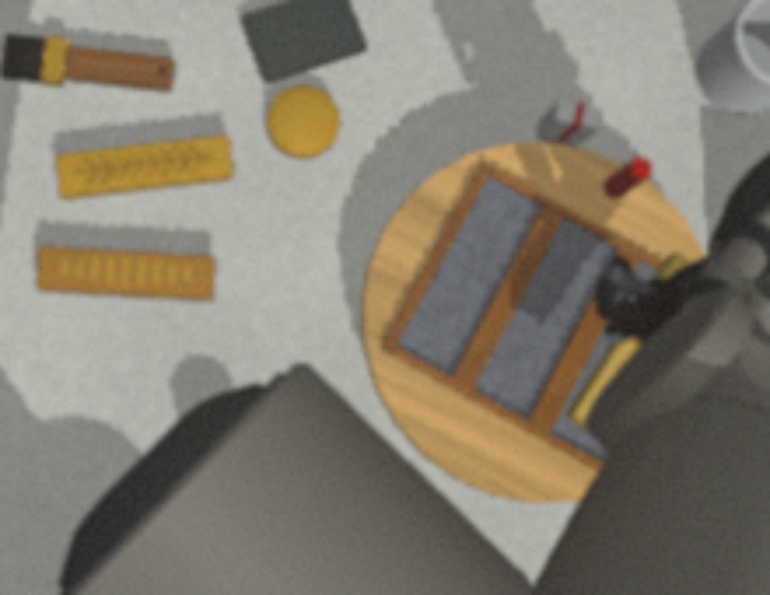

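Picture 4: cast1 is held over the right nest. I lower and release it.

Request:
jog_arm --moves "0 -1.6 0.9 -0.1 2.8;0 -1.6 0.9 -0.1 2.8;3 -1.6 0.9 -0.1 2.8;5 -1.6 0.9 -0.1 2.8;6.5 -1.6 0.9 -0.1 2.8;7.2 -1.6 0.9 -0.1 2.8;7.6 -1.6 0.9 -0.1 2.8;7.6 -1.6 0.9 -0.1 2.8;7.6 -1.6 0.9 -0.1 2.8;7.6 -1.6 0.9 -0.1 2.8"

```text
clock: 6.2
eef_pos: [0.4585, -0.3527, 0.0601]
orientation: [-13.5, 89.9, -42.0]
force: [0.1, 0.6, -1.7]
grip_width: 0.0325
```

```bash
python3 -c "
from h import *
plan(.458,-.353,.059,-28.6)
plan(.527,.028,.12,88)"
```

```text
t 6.2 pos [ 0.4585 -0.3527  0.0601] jaw 61.4 j1,j6 [ -45. -107.] grip 32.5 F [ 0.1  0.6 -1.7]
toolX in world [ 0.001 -0.001 -1.   ] shift [ 0.11 -0.05 -0.03] turn rad 0.001 deg 0.0
t 6.2 pos [ 0.4585 -0.3527  0.0601] jaw 61.4 j1,j6 [ -45. -107.] grip 32.5 F [ 0.1  0.6 -1.7]
toolX in world [ 0.001 -0.001 -1.   ] shift [ -6.02  36.71 -12.17] turn rad 1.107 deg 63.4
```

Request:
jog_arm --moves "0.1 0 0 0 2.8;0.1 0 0 0 5;0.1 0 0 0 5;0.1 0 0 0 5;0 0 0 0 5;-3 0 0 0 5;-7 0 0 0 5;-9 4 -1.3 0.1 5;-9 8.5 -2.8 0.2 5;-9 13 -4.3 0.34 5"

```text
clock: 7.2
eef_pos: [0.4828, -0.2171, 0.1505]
orientation: [22.0, 89.9, -26.4]
force: [0.6, -0.6, -0.5]
grip_width: 0.0498
```

```bash
python3 -c "
from h import *
plan(.527,.028,.10,88)"
```

```text
t 7.2 pos [ 0.4828 -0.2171  0.1505] jaw 41.7 j1,j6 [-33. -74.] grip 49.8 F [ 0.6 -0.6 -0.5]
toolX in world [ 0.002 -0.001 -1.   ] shift [  5.03  19.59 -15.38] turn rad 0.762 deg 43.7
```

Request:
jog_arm --moves "0 4 -3 0.13 5;0 7.5 -6 0.26 5;0 11 -8.7 0.39 5;0 14.5 -11.4 0.52 5;0 17 -13.5 0.65 5;0 19.6 -15.4 0.76 5;2 19.6 -15.4 0.76 5;5 19.6 -15.4 0.76 5;5 19.6 -15.4 0.76 5;5 19.6 -15.4 0.76 5"

```text
clock: 8.2
eef_pos: [0.525, 0.0276, 0.0998]
orientation: [-101.6, 90.0, 166.9]
force: [1.7, -0.2, 0.6]
grip_width: 0.0502
```

```bash
python3 -c "
from h import *
plan(.527,.028,.0065,88)
t=capture('top');s=capture('scene')
save(s,'c')
for q in blobs(t,(215,105,330,235),ochre,200): print('top',rect(t,q,.011))
for q in blobs(s,(190,180,310,300),ochre,200): print('sc',rect(s,q,.011))
for q in blobs(t,(330,140,424,240),lambda h,s,v:ochre(h,s,v)&(v>100)&(s>120),60): print('tt',rect(t,q,.063))
for q in blobs(s,(150,140,228,200),lambda h,s,v:ochre(h,s,v)&(s>120),60): print('tts',rect(s,q,.063))
"
```

```text
t 8.2 pos [0.525  0.0276 0.0998] jaw -1.5 j1,j6 [-5. -4.] grip 50.2 F [ 1.7 -0.2  0.6]
toolX in world [-0.001  0.    -1.   ] shift [ 9.33  0.21 -0.05] turn rad 0.008 deg 0.5
top [ 655.1 -110.7   58.2   56.6   26.2]
sc [693.4  47.2 103.   34.4  79. ]
sc [612.9  13.3 137.7  35.7 -82.2]
sc [ 655.2 -112.5   59.2   52.9   32.2]
sc [524.8  26.4 137.7  37.1  87.1]
sc [ 515.2 -206.8  135.8   55.2  -28.5]
tt [ 4.938e+02 -2.940e+02  2.638e+02  2.525e+02 -3.000e-01]
tts [ 489.4 -325.7  136.    13.8  -28.2]
tts [ 463.3 -371.4   92.6   31.4  -26.2]
```

View pics/c.png

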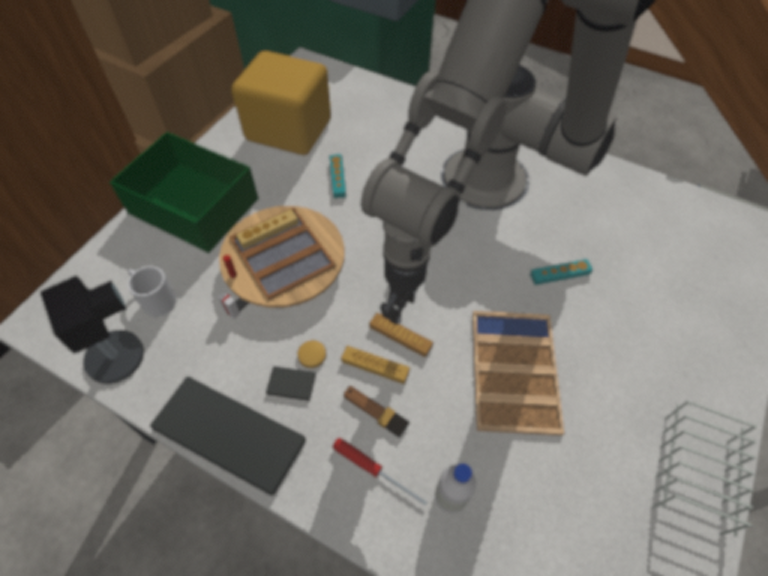

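Picture 5: cast1 lies in its nest at (268,229), and the gripper is above cast2 at (395,312). I pick up cast2.

Request:
jog_arm --moves "2 0.2 0 0.01 5;5 0.2 0 0.01 5;8 0.2 0 0.01 5;9.3 0.2 0 0.01 5;9.3 0.2 0 0.01 5;9.3 0.2 0 0.01 2.8;9.3 0.2 0 0.01 2.8;9.3 0.2 0 0.01 2.8;9.3 0.2 0 0.01 2.8;9.3 0.2 0 0.01 2.8"

```text
clock: 9.3
eef_pos: [0.5283, 0.0274, 0.0082]
orientation: [87.1, 89.8, -5.0]
force: [-0.8, 0.1, 8.0]
grip_width: 0.0327
```

```bash
python3 -c "
from h import *
plan(.490,-.2945,.16,-28.6)"
```

```text
t 9.3 pos [0.5283 0.0274 0.0082] jaw -2.1 j1,j6 [-5. -3.] grip 32.7 F [-0.8  0.1  8. ]
toolX in world [ 0.003 -0.    -1.   ] shift [-15.18  -2.6   32.31] turn rad -1.108 deg -63.5
```

Request:
jog_arm --moves "-4 0 0 0 2.8;-9 0 0 0 2.8;-13 0 4 -0.12 2.8;-13 -0.6 8 -0.24 2.8;-13 -1 12.5 -0.36 2.8;-13 -1.5 17 -0.48 2.8;-13 -2 21.5 -0.6 2.8;-13 -2.3 26 -0.74 2.8;-13 -2.6 30 -0.87 2.8;-13 -2.6 32.3 -1 2.8"

```text
clock: 10.3
eef_pos: [0.4884, -0.2974, 0.1369]
orientation: [-27.1, 89.9, -61.7]
force: [0.6, 0.7, -2.5]
grip_width: 0.0322
```

```bash
python3 -c "
from h import *
plan(.490,-.2945,.0605,-28.6)"
```

```text
t 10.3 pos [ 0.4884 -0.2974  0.1369] jaw 55.4 j1,j6 [-39. -94.] grip 32.2 F [ 0.6  0.7 -2.5]
toolX in world [ 0.001 -0.001 -1.   ] shift [ 7.64  0.34 -0.04] turn rad -0.105 deg -6.0
```

Request:
jog_arm --moves "0 0.3 0 -0.1 2.8;0 0.3 0 -0.1 2.8;3 0.3 0 -0.1 2.8;5 0.3 0 -0.1 2.8;6.5 0.3 0 -0.1 2.8;7.2 0.3 0 -0.1 2.8;7.6 0.3 0 -0.1 2.8;7.6 0.3 0 -0.1 2.8;7.6 0.3 0 -0.1 2.8;7.6 0.3 0 -0.1 2.8"

```text
clock: 11.3
eef_pos: [0.4913, -0.292, 0.0612]
orientation: [-5.2, 89.9, -34.3]
force: [0.6, -0.5, -3.2]
grip_width: 0.0323
```

```bash
python3 -c "
from h import *
plan(.490,-.2945,.0605,-28.6)
plan(.614,.0145,.12,-82)"
```

```text
t 11.3 pos [ 0.4913 -0.292   0.0612] jaw 60.9 j1,j6 [-38. -99.] grip 32.3 F [ 0.6 -0.5 -3.2]
toolX in world [ 0.001 -0.001 -1.   ] shift [ 0.07 -0.28  0.01] turn rad -0.008 deg -0.5
t 11.3 pos [ 0.4913 -0.292   0.0612] jaw 60.9 j1,j6 [-38. -99.] grip 32.3 F [ 0.6 -0.5 -3.2]
toolX in world [ 0.001 -0.001 -1.   ] shift [-5.89 32.75 -4.17] turn rad 0.924 deg 52.9
```

Request:
jog_arm --moves "0.1 -0.3 0 0 2.8;0.1 -0.3 0 0 5;0.1 -0.3 0 0 5;0.1 -0.3 0 0 5;0 -0.3 0 0 5;-3 -0.3 0 0 5;-7 -0.3 0 0 5;-9 4 -0.5 0.1 5;-9 8 -1 0.2 5;-9 12 -1.5 0.34 5"

```text
clock: 12.3
eef_pos: [0.5368, -0.1788, 0.1516]
orientation: [24.5, 89.9, -24.3]
force: [0.1, -0.6, 0.9]
grip_width: 0.05
```

```bash
python3 -c "
from h import *
plan(.614,.0145,.10,-82)"
```

```text
t 12.3 pos [ 0.5368 -0.1788  0.1516] jaw 41.1 j1,j6 [-26. -67.] grip 50.0 F [ 0.1 -0.6  0.9]
toolX in world [ 0.002 -0.001 -1.   ] shift [ 5.16 18.52 -9.49] turn rad 0.578 deg 33.1
```

Request:
jog_arm --moves "0 4 -2 0.1 5;0 8 -4 0.2 5;0 12 -6 0.32 5;0 15.5 -8 0.45 5;0 18.5 -9.5 0.58 5;0 18.5 -9.5 0.58 5;2 18.5 -9.5 0.58 5;5 18.5 -9.5 0.58 5;5 18.5 -9.5 0.58 5;5 18.5 -9.5 0.58 5"

```text
clock: 13.3
eef_pos: [0.6117, 0.0135, 0.1007]
orientation: [-100.7, 89.9, 177.5]
force: [0.4, -0.5, -0.3]
grip_width: 0.0499
```

```bash
python3 -c "
from h import *
plan(.614,.0145,.0065,-82)
s=capture('scene')
for q in blobs(s,(190,180,310,300),ochre,200): print('sc',rect(s,q,.011))
"
```

```text
t 13.3 pos [0.6117 0.0135 0.1007] jaw 8.2 j1,j6 [ -6. -14.] grip 49.9 F [ 0.4 -0.5 -0.3]
toolX in world [-0.001  0.    -1.   ] shift [ 9.42  0.26 -0.07] turn rad 0.004 deg 0.2
sc [693.1  47.2 103.   34.9  79. ]
sc [613.1  13.3 137.6  36.1 -82.4]
sc [ 655.2 -112.5   59.2   52.9   32.2]
sc [ 514.  -206.1  138.7   55.3  -28.5]
```

Request:
jog_arm --moves "2 0.2 0 0 5;5 0.2 0 0 5;8 0.2 0 0 5;9.3 0.2 0 0 5;9.3 0.2 0 0 5;9.3 0.2 0 0 2.8;9.3 0.2 0 0 2.8;9.3 0.2 0 0 2.8;9.3 0.2 0 0 2.8;9.3 0.2 0 0 2.8"

```text
clock: 14.35
eef_pos: [0.6153, 0.0142, 0.0097]
orientation: [76.2, 89.8, -5.6]
force: [-1.0, 0.3, 6.2]
grip_width: 0.0326
```

```bash
python3 -c "
from h import *
plan(.522,-.236,.16,-28.6)"
```

```text
t 14.35 pos [0.6153 0.0142 0.0097] jaw 8.2 j1,j6 [ -6. -14.] grip 32.6 F [-1.   0.3  6.2]
toolX in world [ 0.004 -0.    -1.   ] shift [-15.06 -12.76  23.44] turn rad -0.928 deg -53.2
```

Request:
jog_arm --moves "-4 0 0 0 2.8;-9 0 0 0 2.8;-13 -1 2 -0.12 2.8;-13 -3 6 -0.24 2.8;-13 -5 10 -0.36 2.8;-13 -7.5 14 -0.48 2.8;-13 -9.5 18 -0.6 2.8;-13 -11.5 21.5 -0.72 2.8;-13 -12.8 23.5 -0.83 2.8;-13 -12.8 23.5 -0.93 2.8"

```text
clock: 15.35
eef_pos: [0.5194, -0.2398, 0.1379]
orientation: [-52.6, 89.9, -81.1]
force: [1.1, 1.1, -2.1]
grip_width: 0.0325
```

```bash
python3 -c "
from h import *
plan(.522,-.236,.061,-28.6)"
```

```text
t 15.35 pos [ 0.5194 -0.2398  0.1379] jaw 61.5 j1,j6 [-32. -94.] grip 32.5 F [ 1.1  1.1 -2.1]
toolX in world [ 0.    -0.001 -1.   ] shift [7.69 0.47 0.05] turn rad 0.002 deg 0.1
```

Request:
jog_arm --moves "0 0.2 0 0 2.8;0 0.2 0 0 2.8;3 0.2 0 0 2.8;5 0.2 0 0 2.8;6.5 0.2 0 0 2.8;7.2 0.2 0 0 2.8;7.6 0.2 0 0 2.8;7.6 0.2 0 0 2.8;7.6 0.2 0 0 2.8;7.6 0.2 0 0 2.8"

```text
clock: 16.35
eef_pos: [0.5221, -0.2349, 0.062]
orientation: [0.2, 89.9, -28.3]
force: [0.4, 1.1, -1.7]
grip_width: 0.0321
```

```bash
python3 -c "
from h import *
plan(.522,-.236,.061,-28.6)"
```

```text
t 16.35 pos [ 0.5221 -0.2349  0.062 ] jaw 61.5 j1,j6 [-32. -93.] grip 32.1 F [ 0.4  1.1 -1.7]
toolX in world [ 0.001 -0.001 -1.   ] shift [ 0.1  -0.1   0.04] turn rad 0.002 deg 0.1
```

Request:
jog_arm --moves "0.1 -0.1 0 0 2.8;0.1 -0.1 0 0 5;0.1 -0.1 0 0 5;0.1 -0.1 0 0 5;0 -0.1 0 0 5;-3 -0.1 0 0 5;-7 -0.1 0 0 5;-10 3 0 0 5;-12 6 0 0 5;-12 10 0 0 5"

```text
clock: 17.35
eef_pos: [0.5712, -0.1476, 0.1853]
orientation: [4.1, 89.6, -24.5]
force: [0.3, 0.0, -0.2]
grip_width: 0.0501
```

```bash
python3 -c "
from h import *
t=capture('top');s=capture('scene')
cv2.imwrite('pics/d.png',np.hstack([cv2.resize(c['pixels'][r[1]:r[3],r[0]:r[2],::-1],(400,400),interpolation=cv2.INTER_CUBIC) for c,r in((t,(310,120,440,250)),(s,(130,120,250,240)))]))
red=lambda h,s,v:((h<8)|(h>172))&(s>150)
for c,r in((t,(370,130,424,170)),(s,(140,160,170,190))):
  for q in blobs(c,r,red,8): print(q.mean(0),q.tolist(),ray(c,[q.mean(0)],.085).round(3))
C=np.array([.490,-.2947]);
for e in (0,): 
  a=np.radians(-28.6+e);u=np.array([np.cos(a),np.sin(a)]);h=C+.118*u;print(h,proj(t,[[*h,.052],[*h,.117]]),proj(s,[[*h,.052],[*h,.117]]))
plan(.522,-.236,.061,-28.6)"
```

```text
[399.18518519 150.44444444] [[401, 146], [400, 147], [399, 148], [398, 148], [397, 149], [396, 150], [395, 151], [394, 152], [394, 153], [394, 154], [394, 155], [395, 155], [396, 155], [397, 154], [398, 154], [399, 153], [400, 152], [401, 152], [402, 151], [403, 151], [404, 150], [404, 149], [404, 148], [404, 147], [404, 146], [403, 146], [402, 146]] [[ 0.595 -0.35   0.085]]
[152.25925926 176.2962963 ] [[149, 171], [149, 172], [149, 173], [150, 174], [151, 175], [151, 176], [151, 177], [152, 178], [152, 179], [153, 180], [153, 181], [153, 182], [154, 182], [155, 182], [155, 181], [155, 180], [155, 179], [154, 178], [154, 177], [153, 176], [153, 175], [153, 174], [152, 173], [152, 172], [152, 171], [151, 171], [150, 171]] [[ 0.592 -0.354  0.085]]
[ 0.59360199 -0.35118564] [[395.63350949 153.93429146]
 [404.06500181 148.03013088]] [[154.94486554 183.00375248]
 [150.15877467 171.00993275]]
t 17.45 pos [ 0.5713 -0.1432  0.1824] jaw 61.7 j1,j6 [-22. -83.] grip 49.8 F [ 0.3 -0.2 -1.5]
toolX in world [ 0.002  0.001 -1.   ] shift [ 12.12 -10.52   0.03] turn rad 0.006 deg 0.3
```

View pics/d.png

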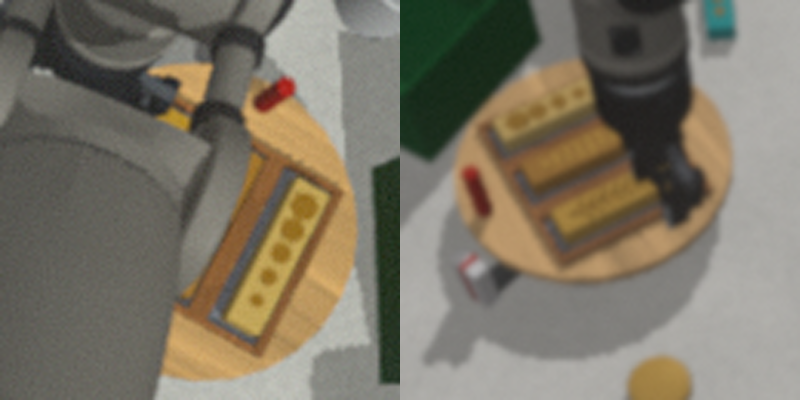

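Picture 6: all three casts are seated in their nests, with the handle at (275,95) and the post at (470,275) in the crop. Next I turn the wrist over and go above the handle.

Request:
jog_arm --moves "0 -3 2 0.14 5;0 -7 5 0.28 5;0 -11 7.5 0.42 5;0 -14.5 10 0.56 5;0 -17.2 11.8 0.7 5;0 -17.2 11.8 0.84 5;0 -17.2 11.8 0.98 5;0 -17.2 11.8 1.12 5;0 -17.2 11.8 1.26 5;0 -17.2 11.8 1.4 5"

```text
clock: 18.45
eef_pos: [0.5904, -0.3549, 0.1809]
orientation: [-98.9, 89.9, 152.0]
force: [0.4, -0.5, -0.2]
grip_width: 0.0498
```

Request:
jog_arm --moves "0 0 0 0.14 5;0 0 0 0.28 5;0 0 0 0.42 5;0 0 0 0.56 5;0 0 0 0.7 5;0 0 0 0.84 5;0 0 0 0.98 5;0 0 0 1.12 5;0 0 0 1.26 5;0 0 0 1.4 5"

```text
clock: 19.45
eef_pos: [0.5905, -0.3548, 0.1809]
orientation: [-17.1, 89.9, 153.6]
force: [0.4, -0.4, 0.1]
grip_width: 0.0502
```

Request:
jog_arm --moves "0 0 0 0.14 5;0 0 0 0.28 5;0 0 0 0.34 5;0 0 0 0.34 5;0 0 0 0.34 5;0 0 0 0.34 5;0 0 0 0.34 5;0 0 0 0.34 5;0 0 0 0.34 5;0 0 0 0.34 5"

```text
clock: 20.45
eef_pos: [0.5911, -0.3544, 0.1815]
orientation: [-80.2, 90.0, 71.4]
force: [-0.7, -0.2, 1.1]
grip_width: 0.05
```

```bash
python3 -c "
from h import *
plan(.5935,-.3515,.072,-28.6)
t=pickle.load(open('top0.pkl','rb'));s=pickle.load(open('scene0.pkl','rb'))
C=np.array([.490,-.2947])
for d in (0,6,9,12,15,18,21,24):
  a=np.radians(-28.6+d);h=C+.164*np.array([np.cos(a),np.sin(a)]);print(d,proj(t,[[*h,0],[*h,.058]]).round(1).tolist(),proj(s,[[*h,0],[*h,.058]]).round(1).tolist())
cv2.imwrite('pics/e.png',np.hstack([cv2.resize(c['pixels'][r[1]:r[3],r[0]:r[2],::-1],(400,400),interpolation=cv2.INTER_CUBIC) for c,r in((t,(365,120,405,160)),(s,(130,170,170,210)))]))
"
```

```text
t 20.45 pos [ 0.5911 -0.3544  0.1815] jaw -118.4 j1,j6 [-37.  81.] grip 50.0 F [-0.7 -0.2  1.1]
toolX in world [ 0.  0. -1.] shift [10.95 -0.37 -0.08] turn rad 0.004 deg 0.2
0 [[396.5, 144.7], [403.6, 139.2]] [[145.9, 197.9], [141.3, 188.2]]
6 [[391.2, 142.0], [398.0, 136.4]] [[148.2, 201.5], [143.7, 191.8]]
9 [[388.4, 140.9], [395.1, 135.3]] [[149.5, 203.2], [145.1, 193.6]]
12 [[385.6, 139.9], [392.1, 134.2]] [[151.0, 204.8], [146.6, 195.2]]
15 [[382.8, 139.1], [389.2, 133.3]] [[152.5, 206.3], [148.2, 196.8]]
18 [[379.9, 138.4], [386.1, 132.6]] [[154.2, 207.8], [150.0, 198.3]]
21 [[377.0, 137.9], [383.1, 132.1]] [[156.1, 209.2], [151.9, 199.7]]
24 [[374.0, 137.5], [380.0, 131.6]] [[158.0, 210.5], [153.9, 201.1]]
```

View pics/e.png

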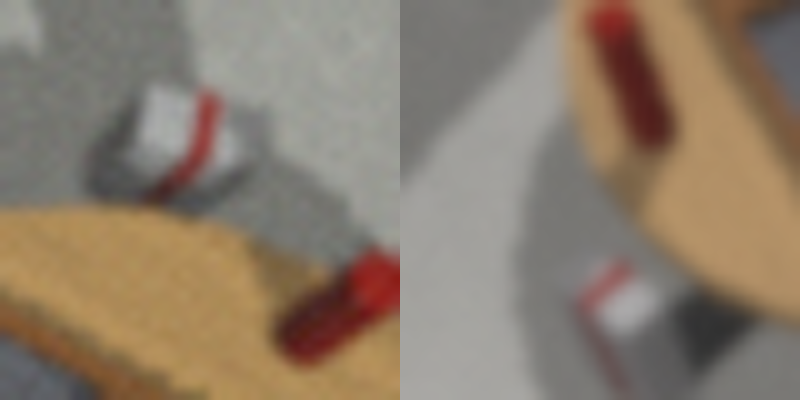

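Picture 7: the post's top is near crop (190,125), which puts the index about 20° ahead of the handle, so the total turn is about 6.63 rad. I grip the handle with jaws tangential.

Request:
jog_arm --moves "0 -0.3 -0.1 0 5;2 -0.3 -0.1 0 5;5 -0.3 -0.1 0 5;8 -0.3 -0.1 0 5;10.5 -0.3 -0.1 0 5;10.9 -0.3 -0.1 0 5;10.9 -0.3 -0.1 0 1;10.9 -0.3 -0.1 0 1;10.9 -0.3 -0.1 0 1;10.9 -0.3 -0.1 0 1" --force 25

```text
clock: 21.45
eef_pos: [0.5944, -0.3526, 0.0744]
orientation: [178.1, 89.8, -30.3]
force: [1.6, 0.6, 4.1]
grip_width: 0.0178
```

```bash
cat >> h.py <<'E'
def polar(C=(.490,-.2947)):
    s=read_state();R=Ro.from_euler("xyz",s["orientation"],degrees=True).as_matrix();d=s["eef_pos"][:2]-C
    print("t",round(float(s["clock"]),2),"r",round(np.hypot(*d)*1000,1),"ang",np.degrees(np.arctan2(d[1],d[0])).round(1),"jaw",np.degrees(np.arctan2(R[1,1],R[0,1])).round(1),"z",s["eef_pos"][2].round(3),"j1,6",s["joints"][[0,5]].round(0),"grip",round(s["grip_width"]*1000,1),"F",s["force"].round(1),"M",s["ft_torque"].round(2))
E
python3 -c "
from h import *
polar()"
```

```text
t 21.45 r 119.4 ang -29.0 jaw -118.4 z 0.074 j1,6 [-37.  81.] grip 17.8 F [1.6 0.6 4.1] M [ 0.15 -0.11 -0.05]
```

Gripped the peg at 17.8 mm. I turn in arcs of 1.2 rad per call.

Request:
jog_arm --moves "0 -0.6 0.02 -0.05 1;0 -2 0.17 -0.17 1;0 -3.4 0.5 -0.29 1;0 -4.7 0.97 -0.41 1;0 -5.95 1.6 -0.53 1;0 -7.15 2.4 -0.65 1;0 -8.2 3.3 -0.77 1;0 -9.15 4.35 -0.89 1;0 -10 5.5 -1.01 1;0 -10.7 6.75 -1.13 1"

```text
clock: 22.45
eef_pos: [0.5894, -0.2243, 0.0745]
orientation: [141.7, 89.4, -1.6]
force: [14.8, 7.1, -0.4]
grip_width: 0.0172
```

```bash
python3 -c "
from h import *
polar()"
```

```text
t 22.45 r 121.9 ang 35.3 jaw -53.4 z 0.074 j1,6 [-28.  25.] grip 17.2 F [14.8  7.1 -0.4] M [ 1.25 -1.83  0.01]
```

Request:
jog_arm --moves "0 -1.4 -0.17 -0.12 1;0 -2.8 0.04 -0.24 1;0 -4.16 0.46 -0.36 1;0 -5.45 1.03 -0.48 1;0 -6.66 1.76 -0.6 1;0 -7.78 2.63 -0.72 1;0 -8.8 3.62 -0.84 1;0 -9.67 4.73 -0.96 1;0 -10.4 5.94 -1.08 1;0 -11 7.22 -1.2 1"

```text
clock: 23.45
eef_pos: [0.4615, -0.1768, 0.0743]
orientation: [146.3, 89.8, 71.7]
force: [0.3, 15.3, 15.0]
grip_width: 0.0173
```

```bash
python3 -c "
from h import *
polar((.4925,-.2928))"
```

```text
t 23.45 r 120.1 ang 104.9 jaw 15.4 z 0.074 j1,6 [-30. -46.] grip 17.3 F [ 0.3 15.3 15. ] M [2.33 0.08 0.27]
```

Request:
jog_arm --moves "-0.1 -1.4 -0.25 -0.12 1;-0.2 -2.8 -0.02 -0.24 1;-0.2 -4.16 0.4 -0.36 1;-0.2 -5.45 0.97 -0.48 1;-0.2 -6.66 1.7 -0.6 1;-0.2 -7.78 2.57 -0.72 1;-0.2 -8.8 3.56 -0.84 1;-0.2 -9.67 4.67 -0.96 1;-0.2 -10 5.15 -1.01 1;-0.2 -10 5.15 -1.01 1"

```text
clock: 24.45
eef_pos: [0.3775, -0.2562, 0.0744]
orientation: [173.4, 89.9, 156.3]
force: [-1.9, 1.0, -3.1]
grip_width: 0.0172
```

```bash
python3 -c "
from h import *
polar((.4925,-.2928))"
```

```text
t 24.45 r 120.7 ang 162.3 jaw 73.0 z 0.074 j1,6 [ -44. -117.] grip 17.2 F [-1.9  1.  -3.1] M [0.08 0.46 0.2 ]
```

Request:
jog_arm --moves "0 0 0 0 5;0 0 0 0 5;0 0 0 0 5;-3 0 0 0 5;-6.5 0 0 0 5;-7.5 0 0 0.14 5;-7.5 0 0 0.28 5;-7.5 0 0 0.42 5;-7.5 0 0 0.57 5;-7.5 0 0 0.71 5"

```text
clock: 25.45
eef_pos: [0.3788, -0.2558, 0.1499]
orientation: [22.1, 89.9, -36.0]
force: [-0.3, 1.6, -0.8]
grip_width: 0.0504
```

Request:
jog_arm --moves "0 0 0 0.14 5;0 0 0 0.29 5;0 0 0 0.43 5;0 0 0 0.57 5;0 0 0 0.71 5;0 0 0 0.85 5;0 0 0 0.99 5;0 0 0 1.13 5;0 0 0 1.27 5;0 0 0 1.41 5"

```text
clock: 26.45
eef_pos: [0.3788, -0.2558, 0.1498]
orientation: [104.5, 89.9, -34.3]
force: [-0.2, 0.4, 0.3]
grip_width: 0.0502
```

Request:
jog_arm --moves "0 0 0 0.14 5;0 0 0 0.29 5;0 0 0 0.43 5;0 0 0 0.57 5;0 0 0 0.71 5;0 0 0 0.85 5;0 0 0 0.99 5;0 0 0 1.02 5;0 0 0 1.02 5;0 0 0 1.02 5"

```text
clock: 27.45
eef_pos: [0.3786, -0.2559, 0.1496]
orientation: [174.2, 90.0, -22.6]
force: [0.2, -0.3, -0.3]
grip_width: 0.0498
```

```bash
python3 -c "
from h import *
polar((.4925,-.2928))
plan(.3775,-.2562,.074,163)
s=capture('scene')
cv2.imwrite('pics/f.png',cv2.resize(s['pixels'][110:230,120:280,::-1],None,fx=4,fy=4,interpolation=cv2.INTER_CUBIC))"
```

```text
t 27.45 r 119.8 ang 162.1 jaw -106.8 z 0.15 j1,6 [-44.  63.] grip 49.8 F [ 0.2 -0.3 -0.3] M [ 0.   -0.05  0.06]
t 27.45 pos [ 0.3786 -0.2559  0.1496] jaw -106.8 j1,j6 [-44.  63.] grip 49.8 F [ 0.2 -0.3 -0.3]
toolX in world [ 0. -0. -1.] shift [7.56 0.06 0.09] turn rad 0.004 deg 0.2
```

View pics/f.png

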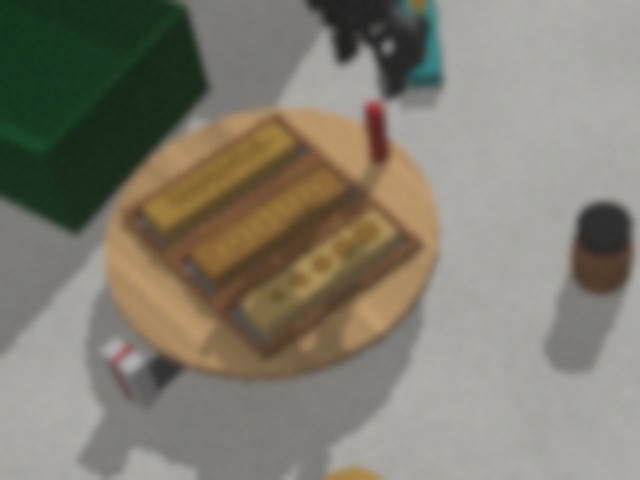

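Picture 8: at half turn all casts are still seated and the handle is at (376,130). I regrip.

Request:
jog_arm --moves "2 0 0 0 5;5 0 0 0 5;7 0 0 0 5;7.5 0 0 0 5;7.5 0 0 0 5;7.5 0 0 0 1;7.5 0 0 0 1;7.5 0 0 0 1;7.5 0 0 0 1;7.5 0 0 0 1"

```text
clock: 28.5
eef_pos: [0.379, -0.2565, 0.0755]
orientation: [155.0, 89.9, -41.9]
force: [0.3, -0.3, 6.7]
grip_width: 0.0176
```

Request:
jog_arm --moves "0 0.6 -0.02 -0.05 1;0 2 -0.17 -0.17 1;0 3.4 -0.5 -0.29 1;0 4.7 -0.97 -0.41 1;0 5.95 -1.6 -0.53 1;0 7.15 -2.4 -0.65 1;0 8.2 -3.3 -0.77 1;0 9.15 -4.35 -0.89 1;0 10 -5.5 -1.01 1;0 10.7 -6.75 -1.13 1"

```text
clock: 29.5
eef_pos: [0.4116, -0.3792, 0.0755]
orientation: [33.7, 89.9, -98.2]
force: [-2.6, 1.1, 5.9]
grip_width: 0.0175
```

```bash
python3 -c "
from h import *
polar((.4925,-.2928))"
```

```text
t 29.5 r 118.4 ang -133.1 jaw -41.9 z 0.076 j1,6 [-50.  -8.] grip 17.5 F [-2.6  1.1  5.9] M [0.24 0.31 0.04]
```

Request:
jog_arm --moves "0 1.4 -0.08 -0.12 1;0 2.8 -0.34 -0.24 1;0 4.16 -0.76 -0.36 1;0 5.45 -1.33 -0.48 1;0 6.66 -2.06 -0.6 1;0 7.78 -2.93 -0.72 1;0 8.8 -3.92 -0.84 1;0 9.67 -5.03 -0.96 1;0 10.4 -6.24 -1.08 1;0 11 -7.52 -1.2 1"

```text
clock: 30.5
eef_pos: [0.5443, -0.3978, 0.0756]
orientation: [-8.2, 89.8, -71.3]
force: [-2.2, -2.6, 3.6]
grip_width: 0.0175
```

```bash
python3 -c "
from h import *
polar((.4925,-.2928))"
```

```text
t 30.5 r 117.0 ang -63.8 jaw 26.8 z 0.076 j1,6 [-43. -69.] grip 17.5 F [-2.2 -2.6  3.6] M [-0.22  0.39  0.14]
```

Request:
jog_arm --moves "0 1.4 -0.08 -0.12 1;0 2.8 -0.34 -0.24 1;0 4.16 -0.76 -0.36 1;0 5.45 -1.33 -0.48 1;0 6.66 -2.06 -0.6 1;0 7.78 -2.93 -0.72 1;0 8.8 -3.92 -0.84 1;0 9.6 -4.94 -0.95 1;0 9.6 -4.94 -0.95 1;0 9.6 -4.94 -0.95 1"

```text
clock: 31.5
eef_pos: [0.6082, -0.3095, 0.0756]
orientation: [-26.1, 89.9, -35.2]
force: [0.5, 0.1, 5.4]
grip_width: 0.0173
```

```bash
python3 -c "
from h import *
polar((.4925,-.2928))"
```

```text
t 31.5 r 116.9 ang -8.2 jaw 80.9 z 0.076 j1,6 [ -33. -114.] grip 17.3 F [0.5 0.1 5.4] M [0.02 0.01 0.2 ]
```

Request:
jog_arm --moves "0 0 0 0 5;0 0 0 0 5;0 0 0 0 5;0 0 0 0 5;-4 0 0 0 5;-8 0 0 0 5;-12 4 0 0 5;-12 9 0 0 5;-12 14 0 0 5;-12 18 0 0 5"

```text
clock: 32.5
eef_pos: [0.6359, -0.1293, 0.195]
orientation: [22.5, 90.0, 13.4]
force: [0.5, 1.0, 0.0]
grip_width: 0.0498
```

Request:
jog_arm --moves "0 4 0 0 5;0 9 0 0 5;0 12 0 0 5;0 12 0 0 5;0 12 0 0 5;0 12 0 0 5;0 12 0 0 5;0 12 0 0 5;0 12 0 0 5;0 12 0 0 5"

```text
clock: 33.5
eef_pos: [0.6546, -0.0132, 0.1945]
orientation: [56.3, 90.0, 47.2]
force: [-0.7, 0.5, -0.0]
grip_width: 0.05
```

```bash
python3 -c "
from h import *
plan(.5,-.3,.06,0)
t=capture('top');s=capture('scene');pickle.dump((t,s),open('mid.pkl','wb'))
save(t,'g')
f=lambda h,s,v:ochre(h,s,v)&(s>150)
for q in blobs(t,(330,130,424,245),f,60): print('tt',rect(t,q,.063),len(q))
t0=pickle.load(open('top0.pkl','rb'))
wall=lambda h,s,v:(h>8)&(h<25)&(s>60)&(v>60)
blue=lambda h,s,v:(h>105)&(h<130)&(s>90)
for c in(t0,t): print('tray',[rect(c,q,.014) for q in blobs(c,(120,135,220,252),lambda h,s,v:wall(h,s,v)|blue(h,s,v),800)])
"
```

```text
t 33.5 pos [ 0.6546 -0.0132  0.1945] jaw 80.9 j1,j6 [ -8. -89.] grip 50.0 F [-0.7  0.5 -0. ]
toolX in world [ 0.  0. -1.] shift [ 13.45 -30.75 -10.76] turn rad -0.158 deg -9.1
tt [ 508.7 -374.4   66.    33.6   -5.2] 63
tt [ 489.1 -303.5  161.8   51.6   -8.1] 150
tt [ 499.  -237.9  160.1   52.6   -8.3] 151
tray [array([482.3, 271. , 265.3, 166.8,  25.4])]
tray [array([483.5, 271.5, 264.1, 166.4,  25.6])]
```

View pics/g.png

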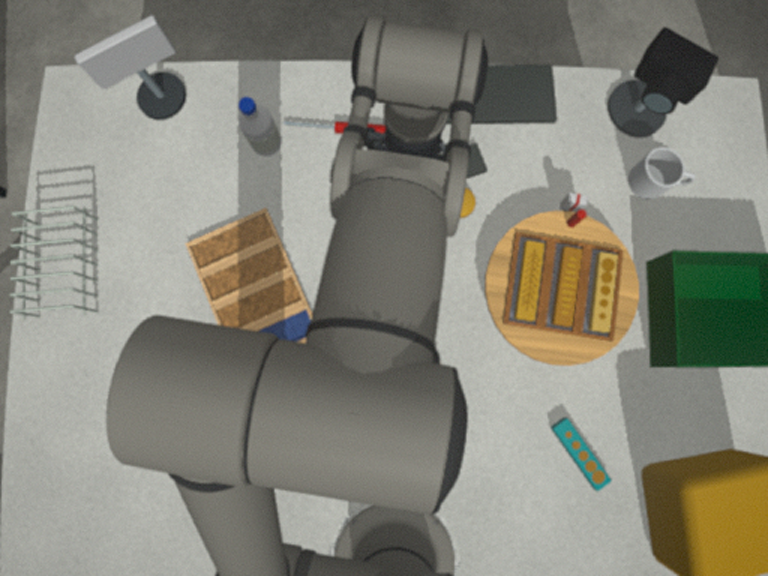

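Picture 9: after the full turn the handle (577,217) is at the post (577,202), and all casts are in the nests. Next I get the cast centres from the top faces.

```bash
python3 -c "
from h import *
t,s=pickle.load(open('mid.pkl','rb'))
print(ray(t,np.array([[529.5,280],[568,287.5],[604.5,292]])/1.5,.074).round(4))
for x0 in(0,): pass
f=lambda h,s,v:(h>17)&(h<30)&(s>150)&(v>100)
for r in((342,155,366,218),(366,160,390,222),(390,163,415,226)):
  for q in blobs(t,r,f,60): print('tt',rect(t,q,.063))
plan(.4865,-.3565,.15,-8.3)"
```

```text
[[ 0.4976 -0.2264  0.074 ]
 [ 0.4857 -0.2943  0.074 ]
 [ 0.4789 -0.3595  0.074 ]]
tt [ 499.4 -229.   140.    35.    -8.7]
tt [ 490.8 -296.8  139.6   35.4   -9.2]
tt [ 509.2 -368.9   66.    22.6   -5.2]
t 33.6 pos [ 0.6546 -0.0129  0.1945] jaw 81.0 j1,j6 [ -8. -89.] grip 49.6 F [-0.4 -0.1  0.4]
toolX in world [ 0.  0. -1.] shift [  4.45 -36.57 -11.21] turn rad -0.013 deg -0.7
```

Request:
jog_arm --moves "0 -4 -2 0 5;0 -8 -4 0 5;0 -12 -6 0 5;0 -16 -8 0 5;0 -20 -10 0 5;0 -23.8 -12 0 5;2 -23.8 -12 0 5;6 -23.8 -12 0 5;8 -23.8 -12 0 5;8 -23.8 -12 0 5" --force 60

```text
clock: 34.6
eef_pos: [0.4971, -0.2281, 0.1118]
orientation: [155.4, 89.7, 146.4]
force: [-0.5, -0.2, 0.0]
grip_width: 0.0498
```

```bash
python3 -c "
from h import *
plan(.4994,-.229,.0605,-8.7)"
```

```text
t 34.6 pos [ 0.4971 -0.2281  0.1118] jaw 81.0 j1,j6 [ -33. -114.] grip 49.8 F [-0.5 -0.2  0. ]
toolX in world [-0.005  0.003 -1.   ] shift [ 5.13 -0.06  0.27] turn rad -0.006 deg -0.3
```

Request:
jog_arm --moves "2 -0.1 0.2 0 5;4 -0.1 0.2 0 5;5.1 -0.1 0.2 0 5;5.1 -0.1 0.2 0 5;5.1 -0.1 0.2 0 2.8;5.1 -0.1 0.2 0 2.8;5.1 -0.1 0.2 0 2.8;5.1 -0.1 0.2 0 2.8;2 -0.1 0.2 0 2.8;-3 -0.1 0.2 0 2.8"

```text
clock: 35.6
eef_pos: [0.4987, -0.2292, 0.1427]
orientation: [156.2, 89.6, 147.2]
force: [1.3, -0.4, -2.2]
grip_width: 0.032
```

```bash
python3 -c "
from h import *
plan(.5724,.3138,.13,-64.5)"
```

```text
t 35.6 pos [ 0.4987 -0.2292  0.1427] jaw 81.0 j1,j6 [ -33. -114.] grip 32.0 F [ 1.3 -0.4 -2.2]
toolX in world [-0.006  0.004 -1.   ] shift [ 1.45 54.78 -1.22] turn rad 0.968 deg 55.5
```

Request:
jog_arm --moves "0 4 0 0.1 2.8;0 8 0 0.2 2.8;0 12.5 -0.2 0.3 2.8;0 17 -0.3 0.4 2.8;0 21.5 -0.4 0.5 2.8;0 26 -0.5 0.6 2.8;0 30.5 -0.6 0.7 2.8;0 35 -0.7 0.8 2.8;0 39.5 -0.8 0.9 2.8;0 44 -0.9 0.97 2.8"

```text
clock: 36.6
eef_pos: [0.5606, 0.2075, 0.1447]
orientation: [54.4, 90.0, -10.4]
force: [1.0, -1.2, -2.2]
grip_width: 0.0318
```

```bash
python3 -c "
from h import *
plan(.5724,.3138,.0145,-64.5)"
```

```text
t 36.6 pos [0.5606 0.2075 0.1447] jaw 25.2 j1,j6 [ 13. -12.] grip 31.8 F [ 1.  -1.2 -2.2]
toolX in world [ 0. -0. -1.] shift [13.02  5.59 -9.11] turn rad -0.005 deg -0.3
```

Request:
jog_arm --moves "0 2 -3.5 0 2.8;0 4 -7 0 2.8;0 5.6 -9.1 0 2.8;3 5.6 -9.1 0 2.8;6.5 5.6 -9.1 0 2.8;10 5.6 -9.1 0 2.8;10.8 5.6 -9.1 0 2.8;10.8 5.6 -9.1 0 2.8;10.8 5.6 -9.1 0 2.8;10.8 5.6 -9.1 0 2.8"

```text
clock: 37.6
eef_pos: [0.5736, 0.3123, 0.0389]
orientation: [86.6, 89.8, 22.0]
force: [-0.3, -0.4, -1.7]
grip_width: 0.0319
```

```bash
python3 -c "
from h import *
plan(.5724,.3138,.0145,-64.5)
t=capture('top')
cv2.imwrite('pics/i.png',cv2.resize(t['pixels'][120:250,110:290,::-1],None,fx=4,fy=4,interpolation=cv2.INTER_CUBIC))"
```

```text
t 37.6 pos [0.5736 0.3123 0.0389] jaw 25.4 j1,j6 [22. -4.] grip 31.9 F [-0.3 -0.4 -1.7]
toolX in world [ 0.004  0.002 -1.   ] shift [ 2.44 -0.06 -0.18] turn rad -0.002 deg -0.1
```

View pics/i.png

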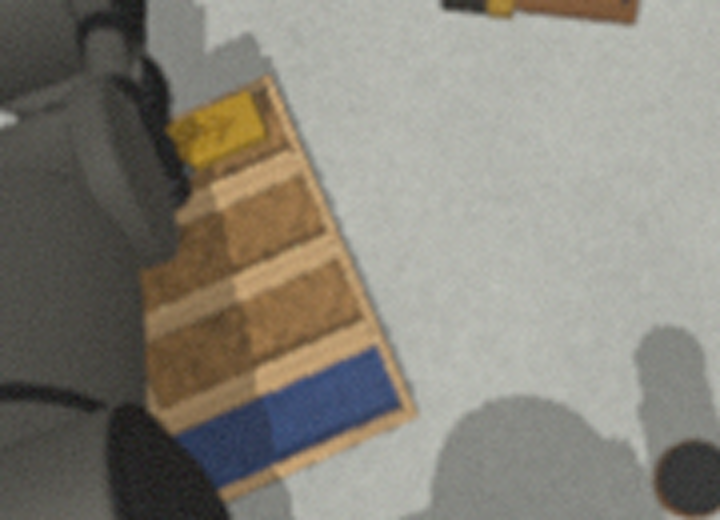

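Picture 10: cast0 is aligned over slot0. I place and release it, then head back.

Request:
jog_arm --moves "1.2 -0.1 -0.2 0 2.8;2.2 -0.1 -0.2 0 2.8;2.5 -0.1 -0.2 0 2.8;2.5 -0.1 -0.2 0 2.8;2.5 -0.1 -0.2 0 5;2.5 -0.1 -0.2 0 5;2.5 -0.1 -0.2 0 5;0 -0.1 -0.2 0 5;-5 -0.1 -0.2 0 5;-10 -0.1 0 0 5"

```text
clock: 38.65
eef_pos: [0.5704, 0.3113, 0.1359]
orientation: [-96.3, 89.8, -160.8]
force: [0.9, 0.4, -1.3]
grip_width: 0.05
```

```bash
python3 -c "
from h import *
plan(.4908,-.2968,.12,-8.7)"
```

```text
t 38.65 pos [0.5704 0.3113 0.1359] jaw 25.4 j1,j6 [22. -4.] grip 50.0 F [ 0.9  0.4 -1.3]
toolX in world [-0.004 -0.001 -1.   ] shift [  1.69 -33.28  51.51] turn rad -0.975 deg -55.9
```

Request:
jog_arm --moves "0 -2 3.2 -0.05 5;0 -4.5 7 -0.15 5;0 -7 10.8 -0.25 5;0 -9.5 14.6 -0.35 5;0 -12 18.4 -0.45 5;0 -14.5 22.2 -0.55 5;0 -17 26 -0.65 5;0 -19.5 30 -0.75 5;0 -22 34 -0.85 5;0 -24.5 38 -0.97 5"

```text
clock: 39.65
eef_pos: [0.5125, -0.1387, 0.1358]
orientation: [152.8, 90.0, 144.1]
force: [1.3, 0.3, 0.1]
grip_width: 0.0501
```

```bash
python3 -c "
from h import *
plan(.4908,-.2968,.12,-8.7)
t=capture('top')
f=lambda h,s,v:(h>17)&(h<30)&(s>140)&(v>100)
for r in((342,155,366,218),(366,160,390,222),(390,163,415,226)):
  for q in blobs(t,r,f,60): print('tt',rect(t,q,.063))
for q in blobs(t,(215,105,330,130),ochre,200): print('brush',rect(t,q,.01))
for q in blobs(t,(118,130,200,185),lambda h,s,v:ochre(h,s,v)&(s>150)&(v>90),100): print('slot',rect(t,q,.017))"
```

```text
t 39.65 pos [ 0.5125 -0.1387  0.1358] jaw 81.2 j1,j6 [ -23. -105.] grip 50.1 F [1.3 0.3 0.1]
toolX in world [-0.001  0.    -1.   ] shift [  1.58 -15.96   0.27] turn rad -0.001 deg -0.1
tt [ 506.  -308.1   66.2   16.4   -6.9]
tt [ 490.3 -364.9  116.4   36.2   -7.4]
brush [701.4  49.7 105.3  36.2  88.8]
slot [569.3 318.4 139.8  39.3 -64.2]
```

Request:
jog_arm --moves "0 -4 0 0 5;0 -8 0 0 5;0 -12 0.2 0 5;0 -15.7 0.2 0 5;0 -15.7 0.2 0 5;3 -15.7 0.2 0 5;5 -15.7 0.2 0 5;5 -15.7 0.2 0 5;5 -15.7 0.2 0 5;5 -15.7 0.2 0 5"

```text
clock: 40.7
eef_pos: [0.4913, -0.2922, 0.0875]
orientation: [-25.2, 89.9, -34.2]
force: [0.1, -0.1, 0.3]
grip_width: 0.0499
```

```bash
python3 -c "
from h import *
plan(.4908,-.2968,.0605,-8.7)"
```

```text
t 40.7 pos [ 0.4913 -0.2922  0.0875] jaw 81.0 j1,j6 [ -38. -119.] grip 49.9 F [ 0.1 -0.1  0.3]
toolX in world [ 0.002 -0.001 -1.   ] shift [ 2.7  -0.45  0.02] turn rad -0.005 deg -0.3
```

Request:
jog_arm --moves "0 -0.4 0 0 5;1 -0.4 0 0 5;2.7 -0.4 0 0 5;2.7 -0.4 0 0 5;2.7 -0.4 0 0 2.8;2.7 -0.4 0 0 2.8;2.7 -0.4 0 0 2.8;2.7 -0.4 0 0 2.8;0 -0.4 0 0 2.8;-5 -0.4 0 0 2.8"

```text
clock: 41.7
eef_pos: [0.4877, -0.2946, 0.1337]
orientation: [149.5, 89.5, 140.5]
force: [1.1, -0.3, -2.3]
grip_width: 0.0325
```

```bash
python3 -c "
from h import *
plan(.5128,.2854,.14,-64.5)"
```

```text
t 41.7 pos [ 0.4877 -0.2946  0.1337] jaw 81.0 j1,j6 [ -39. -120.] grip 32.5 F [ 1.1 -0.3 -2.3]
toolX in world [-0.007  0.006 -1.   ] shift [-0.32 57.68 -6.62] turn rad 0.968 deg 55.5
```

Request:
jog_arm --moves "-1 4 -0.4 0.1 2.8;-1 8.5 -1 0.2 2.8;-1 13 -1.5 0.3 2.8;-1 17.5 -2 0.4 2.8;-1 22 -2.5 0.5 2.8;-1 26.5 -3 0.6 2.8;-1 31 -3.5 0.7 2.8;-1 35.5 -4 0.8 2.8;-1 40 -4.5 0.9 2.8;-1 44.5 -5 0.97 2.8"

```text
clock: 42.7
eef_pos: [0.5098, 0.153, 0.1465]
orientation: [167.0, 90.0, 102.2]
force: [1.0, -0.9, -2.5]
grip_width: 0.0325
```

```bash
python3 -c "
from h import *
plan(.5128,.2854,.0395,-64.5)"
```

```text
t 42.7 pos [0.5098 0.153  0.1465] jaw 25.2 j1,j6 [  8. -17.] grip 32.5 F [ 1.  -0.9 -2.5]
toolX in world [-0.  0. -1.] shift [ 10.7    5.91 -11.85] turn rad -0.005 deg -0.3
```

Request:
jog_arm --moves "0 2 -4 0 2.8;0 4 -8 0 2.8;0 5.9 -11.8 0 2.8;2 5.9 -11.8 0 2.8;6 5.9 -11.8 0 2.8;10 5.9 -11.8 0 2.8;10.6 5.9 -11.8 0 2.8;10.6 5.9 -11.8 0 2.8;10.6 5.9 -11.8 0 2.8;10.6 5.9 -11.8 0 2.8"

```text
clock: 43.7
eef_pos: [0.5143, 0.2835, 0.0428]
orientation: [86.3, 89.8, 21.7]
force: [-0.2, -0.6, -2.7]
grip_width: 0.0327
```

```bash
python3 -c "
from h import *
plan(.5128,.2854,.0145,-64.5)"
```

```text
t 43.7 pos [0.5143 0.2835 0.0428] jaw 25.4 j1,j6 [21. -4.] grip 32.7 F [-0.2 -0.6 -2.7]
toolX in world [ 0.004  0.002 -1.   ] shift [ 2.83 -0.07 -0.24] turn rad -0.002 deg -0.1
```

Request:
jog_arm --moves "1.2 -0.1 -0.1 0 2.8;2.2 -0.1 -0.1 0 2.8;2.8 -0.1 -0.1 0 2.8;2.8 -0.1 -0.1 0 2.8;2.8 -0.1 -0.1 0 5;2.8 -0.1 -0.1 0 5;2.8 -0.1 -0.1 0 5;0 -0.1 -0.1 0 5;-5 -0.1 -0.1 0 5;-10 -0.1 0 0 5"

```text
clock: 44.7
eef_pos: [0.5113, 0.2824, 0.1408]
orientation: [-96.2, 89.8, -160.7]
force: [2.0, 0.6, 1.1]
grip_width: 0.0501
```

```bash
python3 -c "
from h import *
plan(.482,-.361,.12,-8.3)"
```

```text
t 44.7 pos [0.5113 0.2824 0.1408] jaw 25.4 j1,j6 [21. -4.] grip 50.1 F [2.  0.6 1.1]
toolX in world [-0.003 -0.001 -1.   ] shift [  2.15 -30.24  56.86] turn rad -0.982 deg -56.3
```

Request:
jog_arm --moves "0 -1.8 3.4 -0.05 5;0 -4 7.5 -0.15 5;0 -6 11.5 -0.25 5;0 -8 15.5 -0.35 5;0 -10.2 19.5 -0.45 5;0 -12.3 23.5 -0.55 5;0 -14.4 27.5 -0.65 5;0 -16.5 31.5 -0.75 5;0 -18.6 35.5 -0.85 5;0 -20.7 39.5 -0.98 5"

```text
clock: 45.7
eef_pos: [0.4941, -0.1649, 0.1403]
orientation: [56.1, 90.0, 47.9]
force: [1.2, -0.9, -0.1]
grip_width: 0.0504
```

```bash
python3 -c "
from h import *
plan(.482,-.361,.12,-8.3)
t=capture('top');s=capture('scene')
f=lambda h,s,v:(h>17)&(h<30)&(s>140)&(v>100)
for r in((342,155,366,218),(366,160,390,222),(390,163,415,226)):
  for q in blobs(t,r,f,60): print('tt',rect(t,q,.063))
for q in blobs(t,(215,105,330,130),ochre,200): print('brush',rect(t,q,.01))
for q in blobs(t,(118,130,210,220),lambda h,s,v:ochre(h,s,v)&(s>150)&(v>90),100): print('slot',rect(t,q,.017))
for q in blobs(s,(150,130,230,205),lambda h,s,v:ochre(h,s,v)&(s>120)&(h>17),60): print('tts',rect(s,q,.063))"
```

```text
t 45.7 pos [ 0.4941 -0.1649  0.1403] jaw 81.8 j1,j6 [ -27. -109.] grip 50.4 F [ 1.2 -0.9 -0.1]
toolX in world [ 0.  0. -1.] shift [  2.03 -19.58   1.6 ] turn rad 0.002 deg 0.1
tt [ 480.7 -362.1   99.7   36.4   -7.2]
brush [701.3  49.8 105.5  36.2  88.7]
slot [510.4 285.9 139.9  38.1 -64.7]
slot [569.1 318.5 139.5  39.2 -63.9]
tts [ 477.3 -373.4  119.4   33.8   -4.4]
```

Request:
jog_arm --moves "0 -4 0.3 0 5;0 -8.5 0.6 0 5;0 -13 1 0 5;0 -17 1.4 0 5;0 -19.7 1.5 0 5;0 -19.7 1.5 0 5;3 -19.7 1.5 0 5;5 -19.7 1.5 0 5;5 -19.7 1.5 0 5;5 -19.7 1.5 0 5"

```text
clock: 46.8
eef_pos: [0.4808, -0.3591, 0.0906]
orientation: [121.7, 90.0, 113.3]
force: [0.4, 0.1, -0.4]
grip_width: 0.05
```

```bash
python3 -c "
from h import *
plan(.4815,-.361,.0605,-8.3)"
```

```text
t 46.8 pos [ 0.4808 -0.3591  0.0906] jaw 81.6 j1,j6 [ -44. -126.] grip 50.0 F [ 0.4  0.1 -0.4]
toolX in world [-0.     0.001 -1.   ] shift [ 3.01 -0.18  0.1 ] turn rad -0.002 deg -0.1
```

Request:
jog_arm --moves "0 -0.2 0.1 0 5;1 -0.2 0.1 0 5;3 -0.2 0.1 0 5;3 -0.2 0.1 0 5;3 -0.2 0.1 0 2.8;3 -0.2 0.1 0 2.8;3 -0.2 0.1 0 2.8;3 -0.2 0.1 0 2.8;0 -0.2 0.1 0 2.8;-5 -0.2 0.1 0 2.8"

```text
clock: 47.8
eef_pos: [0.4793, -0.3606, 0.1379]
orientation: [143.5, 89.5, 135.1]
force: [0.6, -1.3, -2.0]
grip_width: 0.0325
```

```bash
python3 -c "
from h import *
plan(.4532,.257,.14,-64.5)"
```

```text
t 47.8 pos [ 0.4793 -0.3606  0.1379] jaw 81.5 j1,j6 [ -44. -126.] grip 32.5 F [ 0.6 -1.3 -2. ]
toolX in world [-0.006  0.006 -1.   ] shift [  0.17  60.71 -11.65] turn rad 0.978 deg 56.0
```

Request:
jog_arm --moves "-1 4 -0.8 0.1 2.8;-1 8.5 -1.6 0.2 2.8;-1 13 -2.5 0.3 2.8;-1 17.5 -3.4 0.4 2.8;-1 22 -4.2 0.5 2.8;-1 26.5 -5 0.6 2.8;-1 31 -6 0.7 2.8;-1 35.5 -6.8 0.8 2.8;-1 40 -7.7 0.9 2.8;-1 44.5 -8.5 0.98 2.8"

```text
clock: 48.8
eef_pos: [0.4618, 0.0922, 0.1508]
orientation: [72.7, 90.0, 7.9]
force: [1.7, 0.1, -1.8]
grip_width: 0.0323
```

```bash
python3 -c "
from h import *
plan(.4532,.257,.0395,-64.5)"
```

```text
t 48.8 pos [0.4618 0.0922 0.1508] jaw 25.2 j1,j6 [  2. -23.] grip 32.3 F [ 1.7  0.1 -1.8]
toolX in world [ 0.001  0.    -1.   ] shift [ 11.13   6.22 -15.28] turn rad -0.006 deg -0.3
```

Request:
jog_arm --moves "0 1.5 -4 0 2.8;0 3 -8 0 2.8;0 4.8 -12 0 2.8;0 6.2 -15.2 0 2.8;0 6.2 -15.2 0 2.8;4 6.2 -15.2 0 2.8;8 6.2 -15.2 0 2.8;11 6.2 -15.2 0 2.8;11 6.2 -15.2 0 2.8;11 6.2 -15.2 0 2.8"

```text
clock: 49.8
eef_pos: [0.4534, 0.254, 0.041]
orientation: [-86.4, 90.0, -151.0]
force: [-0.5, -0.2, -1.3]
grip_width: 0.0322
```

```bash
python3 -c "
from h import *
plan(.4532,.257,.0145,-64.5)"
```

```text
t 49.8 pos [0.4534 0.254  0.041 ] jaw 25.4 j1,j6 [21. -5.] grip 32.2 F [-0.5 -0.2 -1.3]
toolX in world [-0. -0. -1.] shift [ 2.65  0.12 -0.28] turn rad -0.002 deg -0.1
```

Request:
jog_arm --moves "1.2 0.1 -0.2 0 2.8;2.2 0.1 -0.2 0 2.8;2.6 0.1 -0.2 0 2.8;2.6 0.1 -0.2 0 2.8;2.6 0.1 -0.2 0 5;2.6 0.1 -0.2 0 5;2.6 0.1 -0.2 0 5;0 0.1 -0.2 0 5;-5 0.1 -0.2 0 5;-10 0.1 0 0 4.5"

```text
clock: 50.8
eef_pos: [0.4533, 0.2546, 0.1413]
orientation: [-97.8, 89.9, -162.4]
force: [2.1, 0.5, -0.8]
grip_width: 0.0453
```

```bash
python3 -c "
from h import *
plan(.701,.061,.10,88.7)"
```

```text
t 50.8 pos [0.4533 0.2546 0.1413] jaw 25.4 j1,j6 [21. -5.] grip 45.3 F [ 2.1  0.5 -0.8]
toolX in world [-0.002 -0.001 -1.   ] shift [ 4.09 14.07 28.12] turn rad 0.466 deg 26.7
```

Request:
jog_arm --moves "0 2 4 0.06 4.5;0 4 8 0.12 4.5;0 6 12 0.18 4.5;0 8 16 0.24 4.5;0 10 20 0.3 4.5;0 12 24 0.38 4.5;0 14 28 0.46 4.5;0 14 28 0.46 4.5;2 14 28 0.46 4.5;3 14 28 0.46 4.5"

```text
clock: 51.8
eef_pos: [0.6996, 0.062, 0.1086]
orientation: [-95.4, 89.8, 173.6]
force: [0.6, 0.3, -0.0]
grip_width: 0.045
```

```bash
python3 -c "
from h import *
plan(.701,.061,.0065,88.7)
t=capture('top');s=capture('scene')
cv2.imwrite('pics/j.png',np.hstack([cv2.resize(c['pixels'][r[1]:r[3],r[0]:r[2],::-1],(400,400),interpolation=cv2.INTER_CUBIC) for c,r in((t,(110,130,230,250)),(s,(210,200,370,320)))]))
for q in blobs(s,(190,240,310,300),ochre,200): print('brush sc',rect(s,q,.01))
for q in blobs(t,(118,130,215,235),lambda h,s,v:ochre(h,s,v)&(s>135)&(v>85),100): print('slot',rect(t,q,.017))"
```

```text
t 51.8 pos [0.6996 0.062  0.1086] jaw -0.9 j1,j6 [-1. -0.] grip 45.0 F [ 0.6  0.3 -0. ]
toolX in world [-0.003  0.    -1.   ] shift [10.21  0.17  0.1 ] turn rad 0.006 deg 0.4
slot [516.2 276.2 118.   40.3 -64.9]
slot [569.3 317.9 143.1  40.8 -64.7]
```

View pics/j.png

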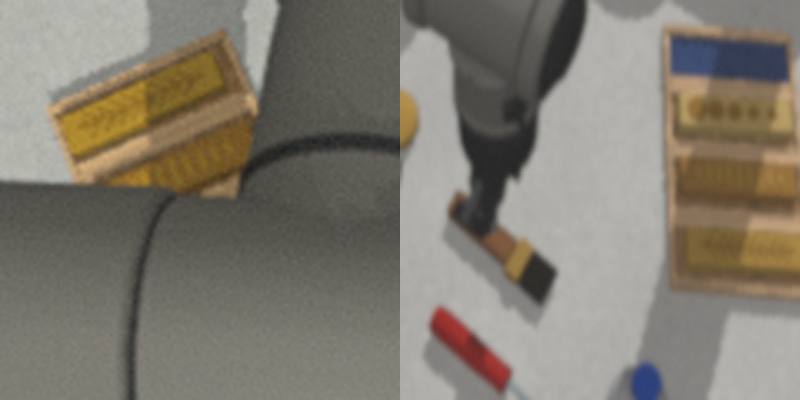

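Picture 11: all three casts are in cork slots, and the gripper is above the brush handle. I grasp the brush.

Request:
jog_arm --moves "2 0.1 0.1 0 4.5;5 0.1 0.1 0 4.5;8 0.1 0.1 0 4.5;10 0.1 0.1 0 4.5;10.2 0.1 0.1 0 4.5;10.2 0.1 0.1 0 2;10.2 0.1 0.1 0 2;10.2 0.1 0.1 0 2;10.2 0.1 0.1 0 2;8 0.1 0.1 0 2" --force 40

```text
clock: 52.9
eef_pos: [0.6996, 0.0609, 0.0282]
orientation: [-90.8, 89.7, 178.3]
force: [-0.4, 0.7, -1.4]
grip_width: 0.0249
```

```bash
python3 -c "
from h import *
plan(.3936,.2286,.14,-64.5)
s=capture('scene')
f=lambda h,s,v:(h>18)&(h<27)&(s>130)&(v>110)
for q in blobs(s,(220,250,275,295),f,15): print('ferrule',rect(s,q,.025))
"
```

```text
t 52.9 pos [0.6996 0.0609 0.0282] jaw -0.9 j1,j6 [-1. -0.] grip 24.9 F [-0.4  0.7 -1.4]
toolX in world [-0.005  0.    -1.   ] shift [-11.02 -30.93 -16.26] turn rad -0.462 deg -26.4
ferrule [700.   86.5  27.8  14.2   3.3]
```

Request:
jog_arm --moves "-5 0 0 0 2;-10 -1 -0.5 0 2;-11 -5 -2.5 -0.06 2;-11 -9 -4.6 -0.12 2;-11 -13 -6.7 -0.18 2;-11 -17 -8.8 -0.24 2;-11 -21 -10.9 -0.3 2;-11 -25 -13 -0.38 2;-11 -28.5 -14.8 -0.46 2;-11 -30.7 -15.9 -0.46 2"

```text
clock: 53.95
eef_pos: [0.3948, 0.2259, 0.1409]
orientation: [116.5, 90.0, 52.1]
force: [0.1, 0.0, -1.2]
grip_width: 0.025
```

```bash
python3 -c "
from h import *
plan(.3953,.225,.04,-64.5)
"
```

```text
t 53.95 pos [0.3948 0.2259 0.1409] jaw 25.6 j1,j6 [20. -6.] grip 25.0 F [ 0.1  0.  -1.2]
toolX in world [ 0.     0.001 -1.   ] shift [ 1.009e+01 -1.000e-02  1.100e-01] turn rad 0.002 deg 0.1
```

Request:
jog_arm --moves "0 0 0.1 0 2;3 0 0.1 0 2;6 0 0.1 0 2;9 0 0.1 0 2;10 0 0.1 0 2;10 0 0.1 0 2;10 0 0.1 0 2;10 0 0.1 0 2;10 0 0.1 0 2;10 0 0.1 0 2"

```text
clock: 54.95
eef_pos: [0.3981, 0.2242, 0.0412]
orientation: [85.8, 89.9, 21.2]
force: [0.3, -0.3, -1.9]
grip_width: 0.0253
```

```bash
python3 -c "
from h import *
plan(.3953,.225,.0145,-64.5)
s=capture('scene')
cv2.imwrite('pics/k.png',cv2.resize(s['pixels'][180:320,290:400,::-1],None,fx=4,fy=4,interpolation=cv2.INTER_CUBIC))"
```

```text
t 54.95 pos [0.3981 0.2242 0.0412] jaw 25.4 j1,j6 [20. -6.] grip 25.3 F [ 0.3 -0.3 -1.9]
toolX in world [ 0.002  0.001 -1.   ] shift [ 2.67 -0.23 -0.19] turn rad -0.002 deg -0.1
```

View pics/k.png

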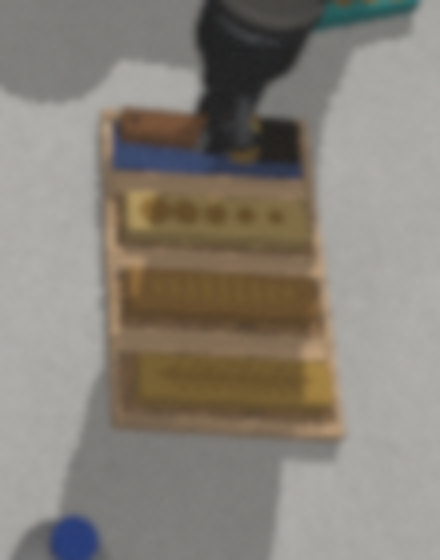

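Picture 12: the brush is centred over the blue slot and the casts look flat. I place it.

Request:
jog_arm --moves "1.2 -0.2 -0.2 0 2;2.2 -0.2 -0.2 0 2;2.7 -0.2 -0.2 0 2;2.7 -0.2 -0.2 0 2;2.7 -0.2 -0.2 0 4.2;2.7 -0.2 -0.2 0 4.2;2.7 -0.2 -0.2 0 4.2;0 -0.2 -0.2 0 4.2;-5 -0.2 -0.2 0 4.2;-10 -0.2 -0.2 0 4.2"

```text
clock: 56.0
eef_pos: [0.3943, 0.2247, 0.1413]
orientation: [-96.3, 89.9, -160.9]
force: [1.7, 0.8, -0.3]
grip_width: 0.0418
```

```bash
python3 -c "
from h import *
plan(.45,-.1,.20,-64.5)"
```

```text
t 56.0 pos [0.3943 0.2247 0.1413] jaw 25.4 j1,j6 [20. -5.] grip 41.8 F [ 1.7  0.8 -0.3]
toolX in world [-0.002 -0.001 -1.   ] shift [-5.86 -8.91 31.72] turn rad -0.002 deg -0.1
```

Request:
jog_arm --moves "-5 -1 4 0 4.2;-6 -2 8 0 4.2;-6 -3.2 12 0 4.2;-6 -4.4 16 0 4.2;-6 -5.6 20 0 4.2;-6 -6.8 24 0 4.2;-6 -8 28 0 4.2;-6 -9 32 0 4.2;-6 -9 32 0 4.2;-6 -9 32 0 4.2"

```text
clock: 57.0
eef_pos: [0.4507, -0.1032, 0.2]
orientation: [-157.3, 89.9, 138.0]
force: [-0.5, 0.3, -0.5]
grip_width: 0.0421
```

```bash
python3 -c "
from h import *
t=capture('top');s=capture('scene')
save(t,'l')
for q in blobs(t,(118,130,215,250),lambda h,s,v:ochre(h,s,v)&(s>150)&(v>85),60): print('slot',rect(t,q,.017))
for q in blobs(t,(140,200,222,250),lambda h,s,v:(h<30)&(s>90)&(v<140),60): print('br',rect(t,q,.016))
red=lambda h,s,v:((h<8)|(h>172))&(s>150)
for q in blobs(t,(370,125,424,170),red,8): 
  p=ray(t,[q.mean(0)],.085)[0];print(p,np.degrees(np.arctan2(p[1]+.2928,p[0]-.4925)))"
```

```text
slot [470.5 228.1  42.6  19.6 -68.2]
slot [510.7 287.3 139.3  37.2 -63.9]
slot [569.3 318.5 139.9  39.5 -65.1]
br [427.9 236.2 120.  100.4 -62.1]
[ 0.60853645 -0.30906024  0.085     ] -7.976940943104966
```

View pics/l.png

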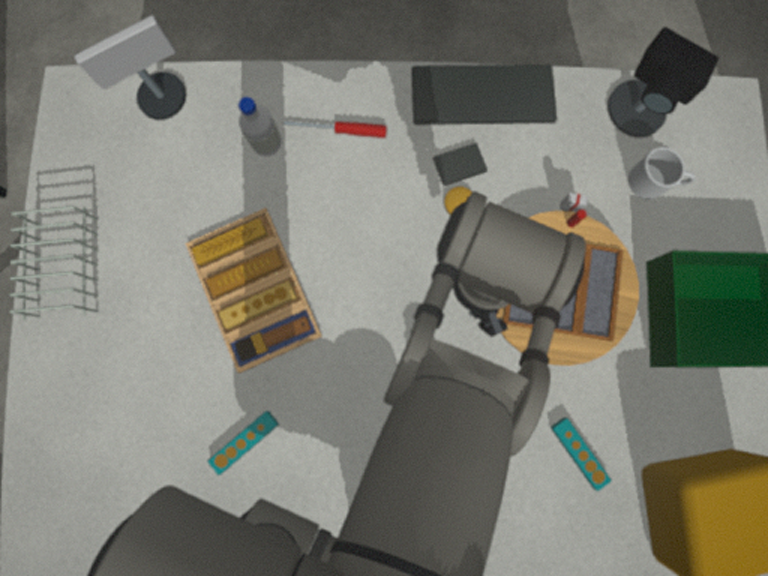

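Picture 13: the tray is filled and the handle is at the post. I take one close check of the tray.

```bash
python3 -c "
from h import *
t=capture('top');s=capture('scene')
cv2.imwrite('pics/m.png',np.hstack([cv2.resize(c['pixels'][r[1]:r[3],r[0]:r[2],::-1],(400,480),interpolation=cv2.INTER_CUBIC) for c,r in((t,(118,132,218,252)),(s,(300,200,400,320)))]))"
```

```text
(no output)
```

View pics/m.png

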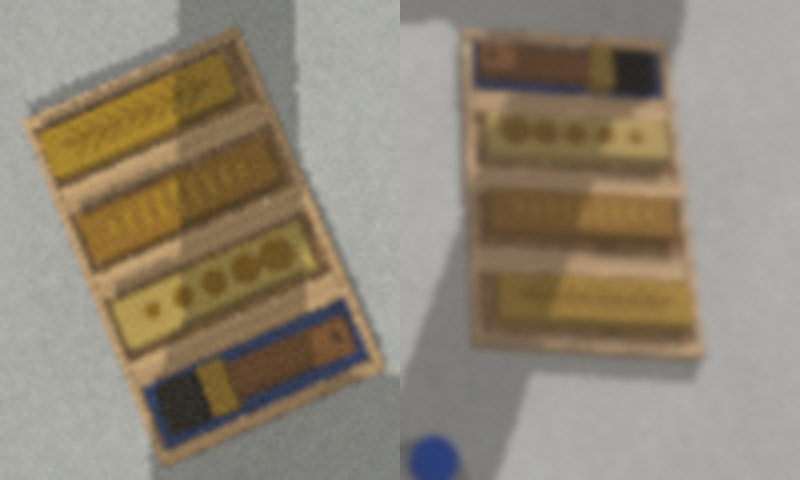

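Picture 14: everything is seated, but cast0 sits about 6 mm towards the outer end wall. I shift it to be safe.

```bash
python3 -c "
from h import *
plan(.5724,.3138,.14,-64.5)"
```

```text
t 57.2 pos [ 0.4508 -0.1015  0.2004] jaw 25.5 j1,j6 [-22. -48.] grip 42.1 F [-0.5  0.4 -0.2]
toolX in world [-0.  0. -1.] shift [  6.05  28.86 -32.24] turn rad 0.0 deg 0.0
```

Request:
jog_arm --moves "0 3.2 -3.6 0 4.8;0 6.4 -7.2 0 4.8;0 9.6 -10.8 0 4.8;0 12.8 -14.4 0 4.8;0 16 -18 0 4.8;0 19.2 -21.6 0 4.8;0 22.4 -25.2 0 4.8;0 25.6 -28.8 0 4.8;0 28.9 -32.2 0 4.8;0 28.9 -32.2 0 4.8" --force 40

```text
clock: 58.2
eef_pos: [0.573, 0.3188, 0.1992]
orientation: [159.0, 89.9, 94.8]
force: [-0.7, -0.7, 0.5]
grip_width: 0.0483
```

Request:
jog_arm --moves "4 0 0 0 4.8;8 0 0 0 4.8;12 0 0 0 4.8;14 0 0 0 4.8;14 0 0 0 4.8;14 0 0 0 4.8;14 0 0 0 4.8;14 0 0 0 4.8;14 0 0 0 4.8;14 0 0 0 4.8"

```text
clock: 59.2
eef_pos: [0.5742, 0.3123, 0.0612]
orientation: [87.4, 89.9, 22.8]
force: [0.0, 0.5, -1.0]
grip_width: 0.0479
```

```bash
python3 -c "
from h import *
plan(.5724,.3138,.0145,-64.5)"
```

```text
t 59.2 pos [0.5742 0.3123 0.0612] jaw 25.4 j1,j6 [22. -4.] grip 47.9 F [ 0.   0.5 -1. ]
toolX in world [ 0.001  0.001 -1.   ] shift [ 4.67 -0.1  -0.21] turn rad -0.002 deg -0.1
```

Request:
jog_arm --moves "2 -0.1 -0.2 0 4.8;4 -0.1 -0.2 0 4.8;4.7 -0.1 -0.2 0 4.8;4.7 -0.1 -0.2 0 4.8;4.7 -0.1 -0.2 0 2.8;4.7 -0.1 -0.2 0 2.8;4.7 -0.1 -0.2 0 2.8;4.7 -0.1 -0.2 0 2.8;4 -0.1 -0.2 0 2.8;3.6 -0.1 0.3 0 2.8"

```text
clock: 60.2
eef_pos: [0.574, 0.3094, 0.0247]
orientation: [-133.3, 90.0, 162.2]
force: [0.3, 0.0, -1.2]
grip_width: 0.0327
```

Request:
jog_arm --moves "0 0 0 0 2.8;0.5 0 0 0 2.8;1.1 0 0 0 2.8;1.1 0 0 0 2.8;1.1 0 0 0 4.8;1.1 0 0 0 4.8;1.1 0 0 0 4.8;-1 0 0 0 4.8;-6 0 0 0 4.8;-11 0 0 0 4.8"

```text
clock: 61.2
eef_pos: [0.5735, 0.3088, 0.1344]
orientation: [-95.5, 89.8, -160.1]
force: [1.0, 1.0, 0.3]
grip_width: 0.0483
```

Request:
jog_arm --moves "-4 -3.2 3.6 0 4.8;-6 -6.4 7.2 0 4.8;-6 -9.6 10.8 0 4.8;-6 -12.8 14.4 0 4.8;-6 -16 18 0 4.8;-6 -19.2 21.6 0 4.8;-6 -22.4 25.2 0 4.8;-6 -25.6 28.8 0 4.8;-6 -28.9 32.2 0 4.8;-6 -28.9 32.2 0 4.8"

```text
clock: 62.2
eef_pos: [0.4498, -0.1108, 0.1944]
orientation: [-37.6, 89.9, -102.5]
force: [0.2, 1.0, -0.1]
grip_width: 0.0482
```

Request:
jog_arm --moves "0 0 0 0 4.8;0 0 0 0 4.8;0 0 0 0 4.8;0 0 0 0 4.8;0 0 0 0 4.8;0 0 0 0 4.8;0 0 0 0 4.8;0 0 0 0 4.8;0 0 0 0 4.8;0 0 0 0 4.8"

```text
clock: 63.2
eef_pos: [0.4514, -0.1058, 0.1944]
orientation: [117.2, 90.0, 52.6]
force: [-1.2, 0.2, -0.7]
grip_width: 0.0477
```

```bash
python3 -c "
from h import *
t=capture('top');s=capture('scene')
for q in blobs(t,(118,130,215,250),lambda h,s,v:ochre(h,s,v)&(s>150)&(v>85),60): print('slot',rect(t,q,.017))
red=lambda h,s,v:((h<8)|(h>172))&(s>150)
for q in blobs(s,(130,150,180,220),red,8): print(q.mean(0))
print(read_state()['eef_pos'],read_state()['grip_width'])
cv2.imwrite('pics/n.png',np.hstack([cv2.resize(c['pixels'][r[1]:r[3],r[0]:r[2],::-1],(400,480),interpolation=cv2.INTER_CUBIC) for c,r in((t,(118,132,218,252)),(s,(130,110,380,320)))]))"
```

```text
slot [470.1 227.9  42.4  19.4 -70.3]
slot [510.2 285.7 141.9  37.8 -65.1]
slot [571.7 315.  140.9  39.3 -64.8]
[159.48148148 183.2962963 ]
[ 0.45139891 -0.10584118  0.19441541] 0.04780812712166239
```

View pics/n.png

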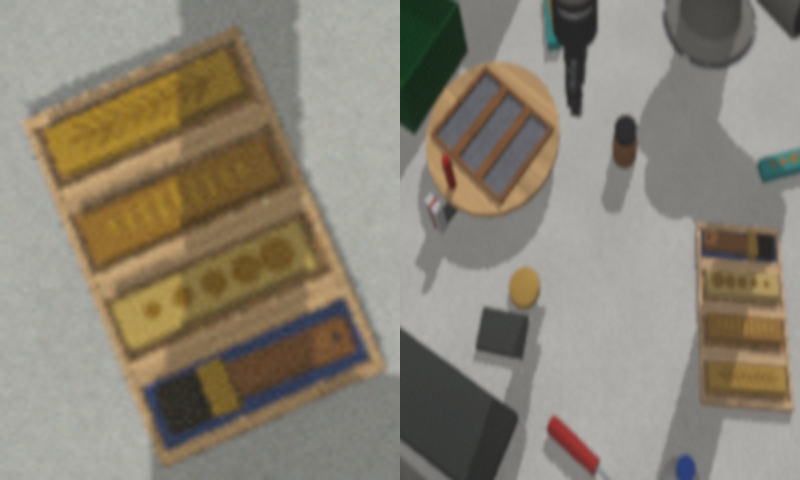

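Picture 15: all four items lie flat and centred in their compartments. The handle is at the post, the bystanders are where they were, and the arm is clear. I hand in the job.

```bash
python3 -c "
from h import *
print(job_done())"
```

```text
the job is handed in; nothing more can be done
None
```

I finished the job and handed it in at about 63 s on the robot's clock; no verdict was given.

**What I did:**
- All three casts were present. I laid each one in its own turntable nest.
- I took the handle about 380° anticlockwise in two grips and stopped it at the index post. The casts were still in their nests afterwards.
- I laid cast0, cast2 and cast1 in cork slots 0, 1 and 2, and the brush in the blue slot. Cast0 ended up about 6 mm off along its slot, so I picked it up again and recentred it.

**Last checks:**
- **cast0 and cast2:** the top camera put them 1.5 to 3 mm from their slot centres, with directions within about 1°.
- **cast1 and brush:** I could only check these by eye in the last picture, because the colour masks did not separate them cleanly from the tray. Both looked flat and inside their compartments.
- **Handle:** it measured at −8.0° about the turntable axis. I estimated the post at about −8.5° to −9.3°.
- **Bystanders:** they looked unmoved, and the arm was touching nothing.

**Disagreements:**
- The two cameras differed by 2 to 5 mm. I used the top camera's values after the handle's path agreed with them.
- During the first half of the turn the side force reached about 16 N, because my estimate of the turntable's centre was off. I corrected for it during the turn.

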